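# Make up two reagent kits for the analyser

### The arm

A 6-joint arm with a two-finger parallel gripper is mounted at the origin on the work surface. World frame = base frame: x ahead of the robot, y to its left, z up, the work surface at z = 0. Lengths are in m, angles in rad, forces in N, time in s.
With the tool pointing down it reaches from about 0.225 to 0.875 m from the base axis. Payload 3.4 kg.
Tool frame: the origin (TCP) lies at the very end of the fingers, on their centre line; the grasp point (between the pads) lies behind it (manip.tcp_to_grasp is the z of the grasp point in the tool frame, in m); z points along the fingers, y is the direction in which the jaws open and shut (so a half turn about z gives the same grasp; the last joint's range is limited). The gripper opens to 85 mm and grips with 20 to 120 N. Pads are 22 mm wide; open, the fingers measure 114 mm over their backs; the gripper's body (76 mm by 85 mm) begins 54 mm behind the grasp point. The pads swing forward as they close: fully open they stand 13 mm farther back than shut.
Start: joints at [-1.281, 0.276, 1.505, -0, 1.361, -0.121], TCP at [0.23, -0.527, 0.231] pointing down, gripper open.
Joint ranges: [-2.89, 2.89], [-0.75, 2.08], [0.22, 2.7], [-1.18, 4.32], [0.11, 2.71], [-2.7, 2.7]. Speed limits (rad/s): [2.57, 2.57, 3.14, 3.14, 3.14, 3.14].

### API

Orientations are given as a unit quaternion [w, x, y, z].
In Python, from rig import manip, eyes gives the robot as it stands.
- The arm moves only by the tool servo_tool, never from a script. Its argument "increments" is a list of rows, each an object with "slide": the shift along the tool's x, y, z in m, a list of three; "spin": the turn about the tool's z in degrees. A call has 1 to 8 rows; each row shifts and turns the commanded pose from where the row before left it, along the tool's axes as they then stand; what a row does not reach is not made up. A row lasts 1/10 s, in which the tool goes at most 50 mm and 8.59 degrees, less where a joint would pass 70% of its speed; a pose out of reach is approached as far as the arm can. A call is refused whole if a number of a shift passes 0.05 or a number of a turn 8.59, either way. A call with a gripper value outside its range is refused whole. "hand" is the opening, from 0 (shut) to 1 (fully open), set as the call begins (left out, the last holds). The fingers move at their own pace and stop on an object; "newtons" is the grip in N (left out, the last holds). Time passes only in rows, so rows that do not move let the fingers close. It gives the time, the measured TCP pose, the force and the opening at its end, in the units of the state.
- manip.get_state(): the state, without advancing time (a new reading comes with each control period).
- eyes.get_image(name): name is "scene" or "top"; returns the picture (384x512x3 uint8, blue, green, red); there is no depth.
- eyes.calibration(name): a dict with "fx", "fy", "cx", "cy" (pixels), "k1" (the pictures are not rectified: a ray, as slopes to the right and down, at radius r is drawn at 1 + k1 r^2 times it, then the intrinsics apply), "rvec" (rotation vector, rad) and "tvec" (3), from world to camera coordinates, as OpenCV has them. Camera axes: x right, y down, z forward; pixel columns grow to the right and rows downward; lengths in m; the calibration is good to about 2 mm. A picture is of the moment at which its call begins. calibration takes no time and is no camera call.
- manip.sign_off(): hands the job in, once; it reports no verdict.
The state is a dict: "clock": time; "qpos": joint angles; "qd": joint speeds; "effort": joint torques, N m; "position": TCP position; "ee_rot": TCP orientation; "contact_force": force on the tool from outside, world axes, zero at the start; "moment": the same for the moment, N m; "width": finger opening in m.
Only numpy, scipy, OpenCV 4.12 (cv2) and the standard library are available. Lean on these libraries where they do the work, as an engineer would, in place of code of your own. Each camera call takes 0.05 s, during which the arm holds its last target.

### The job

Make up the two kits for the analyser: the two-pocket tray gets the left-hand cartridge and the squat jar, the three-pocket tray gets the right-hand cartridge, the slim vial and the square bottle. Each thing stands upright, flat on the floor of a pocket of its own: a cartridge in the long pocket, lengthwise (either way round), the jar, the vial and the bottle in the short pockets (vial and bottle in either order). Keep everything upright on the way, and leave the timer and the little round dish where they are.

Things in the scene. Friction and masses are not known exactly. Their poses are not given: they have to be found in the camera images.
- cart_left_mid (a point): Left-hand cartridge: loose white L-shaped block, 84 x 46 x 50 mm, 0.12 kg, grey cap on top to 62 mm. Seen from above, cap end pointing away, the side chamber is on the left. Point: mid-box, 31 mm above underside; x along the length to the cap end, z up. Spine 26 mm thick, mid-plane y=-10 mm, cap (22 mm wide) at x=+26; chamber x -42 to -2, out to y=+23. Grip across bare spine, e.g. x=+14.
- cart_right_mid (a point): Right-hand cartridge: loose white L-shaped block, 84 x 46 x 50 mm, 0.12 kg, grey cap on top to 62 mm. Seen from above, cap end pointing away, the side chamber is on the right. Point: mid-box, 31 mm above underside; x along the length to the cap end, z up. Spine 26 mm thick, mid-plane y=+10 mm, cap (22 mm wide) at x=+26; chamber x -42 to -2, out to y=-23. Grip across bare spine, e.g. x=+14.
- jar_mid (a point): squat jar: loose round white plastic jar, grey lid as wide as the jar, 44 mm diameter, 56 mm high, about 0.09 kg, standing. This point is on its axis half-way up (28 mm above the underside); z up.
- vial_mid (a point): slim vial: loose round white plastic vial with a grey cap, 28 mm diameter (cap 25 mm), 76 mm high with the cap (body 60 mm), about 0.05 kg, standing. This point is on its axis half-way up (38 mm above the underside); z up.
- square_bottle_mid (a point): square bottle: loose white plastic bottle of square section 34 x 34 mm, body 48 mm high, with a small round grey cap (22 mm across) on top, 64 mm high in all, about 0.07 kg, standing. This point is on its axis 32 mm above the underside; x and y are square to its sides, z up.
- tray2: two-pocket kit tray: shallow aluminium tray fixed to the bench, 176 mm long (its y), 74 mm wide (its x), 12 mm high; floor, walls and dividers 4 mm thick, pockets 8 mm deep. Origin: centre of the underside, z up. Pockets are 66 mm wide, centred at x=0. The long pocket is 104 mm long, centred at y = -32 mm; the one short pocket is 60 mm long, centred at y = +54 mm.
- tray3: three-pocket kit tray: shallow aluminium tray fixed to the bench, 240 mm long (its y), 74 mm wide (its x), 12 mm high; floor, walls and dividers 4 mm thick, pockets 8 mm deep. Origin: centre of the underside, z up. Pockets are 66 mm wide, centred at x=0. The long pocket is 104 mm long, centred at y = -64 mm; the two short pockets are each 60 mm long, centred at y = +22 mm and y = +86 mm.
- timer: bystander: flat square grey bench timer with a small display, 46 x 46 x 14 mm, loose. Origin: centre of the underside.
- dish: bystander: flat round lidded dish, 48 mm diameter, 14 mm high, loose. Origin: centre of the underside.

How it is judged:
At the end, for the whole second after the job is handed in: Every thing is in its kit's pocket, on the floor (4 mm), upright (0.1 rad), at rest; off the pocket centre in x, y at most: cartridges 15, 15 mm and 0.4 rad, jar 15, 12, vial 22, 20, square bottle 20, 18 mm. Timer, dish within 20 mm of their start (x of cart_left_mid in the frame of tray2 between -0.015 and 0.015 m and y of cart_left_mid in the frame of tray2 between -0.047 and -0.017 m and z of cart_left_mid in the frame of tray2 between 0.031 and 0.039 m and angle between each of cart_left_mid, jar_mid, cart_right_mid's own z axis and vertical below 0.1 rad and angle between the x axis of cart_left_mid and the y axis of tray2, either way round below 0.4 rad and x of jar_mid in the frame of tray2 between -0.015 and 0.015 m and y of jar_mid in the frame of tray2 between 0.042 and 0.066 m and z of jar_mid in the frame of tray2 between 0.028 and 0.036 m and x of cart_right_mid in the frame of tray3 between -0.015 and 0.015 m and y of cart_right_mid in the frame of tray3 between -0.079 and -0.049 m and z of cart_right_mid in the frame of tray3 between 0.031 and 0.039 m and angle between the x axis of cart_right_mid and the y axis of tray3, either way round below 0.4 rad and (((x of vial_mid in the frame of tray3 between -0.022 and 0.022 m and y of vial_mid in the frame of tray3 between 0.002 and 0.042 m and z of vial_mid in the frame of tray3 between 0.038 and 0.046 m and angle between vial_mid's own z axis and vertical below 0.1 rad) and (x of square_bottle_mid in the frame of tray3 between -0.02 and 0.02 m and y of square_bottle_mid in the frame of tray3 between 0.068 and 0.104 m and z of square_bottle_mid in the frame of tray3 between 0.032 and 0.04 m and angle between square_bottle_mid's own z axis and vertical below 0.1 rad)) or ((x of vial_mid in the frame of tray3 between -0.022 and 0.022 m and y of vial_mid in the frame of tray3 between 0.066 and 0.106 m and z of vial_mid in the frame of tray3 between 0.038 and 0.046 m and angle between vial_mid's own z axis and vertical below 0.1 rad) and (x of square_bottle_mid in the frame of tray3 between -0.02 and 0.02 m and y of square_bottle_mid in the frame of tray3 between 0.004 and 0.04 m and z of square_bottle_mid in the frame of tray3 between 0.032 and 0.04 m and angle between square_bottle_mid's own z axis and vertical below 0.1 rad))) and linear speed of each of cart_left, cart_right, jar, vial, square_bottle below 0.01 m/s and distance of each of timer, dish from where it was at the start of the episode below 0.02 m); the robot touches nothing.
It fails at once if a cartridge, the jar, the vial or the square bottle is tipped over (more than 45 degrees) (angle between any of cart_left_mid, cart_right_mid, jar_mid, vial_mid, square_bottle_mid's own z axis and vertical above 0.785 rad).
It fails at once if the timer or the dish is shifted by more than 20 mm (distance of any of timer, dish from where it was at the start of the episode above 0.02 m).
It also fails if it takes over 133 s, if anything falls off the work surface, if the arm or the gripper's body presses on something with over 40 N, if the wrist force passes 120 N, or if a joint passes its speed limit or range.

## Working session

There is one attempt and no reset: what is moved stays moved. The work goes in short steps, Python scripts to look and compute and a tool call to move; the robot and the scene stay as the last step left them, time stands still between calls to the robot, and variables do not carry over. Pictures are saved under pics/ and viewed, and the job is handed in when it is done.

Besides the shell and the picture viewer there is one more tool, called after ">>>" as a command line: name --argument value ..., lists and objects as JSON in quotes. servo_tool: Moves the arm, as the interface text tells. Its arguments: {"type":"object","properties":{"increments":{"type":"array","items":{"type":"object","properties":{"slide":{"type":"array","items":{"type":"number"}},"spin":{"type":"number"}}}},"hand":{"type":"number"},"newtons":{"type":"number"}},"required":["increments"]}

```bash
ls; mkdir -p pics; python3 - <<'E'
from rig import manip, eyes
import cv2
s=manip.get_state(); print(s); print(manip.tcp_to_grasp)
for n in("scene","top"):
    cv2.imwrite(f"pics/{n}0.png",eyes.get_image(n)); print(n,eyes.calibration(n))
E
```

```text
pics
{'clock': 0.0, 'qpos': array([-1.28100578e+00,  2.76610284e-01,  1.50613993e+00,  9.00240754e-06,
        1.36069953e+00, -1.20964767e-01]), 'qd': array([-4.35511126e-04, -3.57165251e-04,  2.16645181e-04,  2.43163087e-04,
        5.78661025e-04,  8.97747354e-05]), 'effort': array([-2.39382271e-04, -4.16780019e+01, -2.45812064e+01, -1.36331041e-04,
        1.11654494e-02,  1.55707362e-06]), 'position': array([ 0.22946259, -0.52665215,  0.23042829]), 'ee_rot': array([-9.25607667e-04,  9.78983806e-01,  2.03935886e-01, -7.39022511e-05]), 'contact_force': array([-0.59878876,  0.68215113, -1.17254885]), 'moment': array([0.01033152, 0.0005621 , 0.01114984]), 'width': 0.08555470615894821}
-0.0187
scene {'fx': 487.7711711660919, 'fy': 487.7711711660919, 'cx': 253.48934396853363, 'cy': 182.87971390524365, 'k1': 0.04100522611130765, 'rvec': array([ 2.14058632,  0.59466518, -0.29400669]), 'tvec': array([-0.46005683, -0.12450667,  1.76196746])}
top {'fx': 482.35776979497626, 'fy': 482.35776979497626, 'cx': 258.63609286504555, 'cy': 196.99744384292853, 'k1': -0.04888316004917546, 'rvec': array([ 2.16154939, -2.16059037,  0.12592542]), 'tvec': array([0.00525136, 0.54026343, 1.19956997])}
```

View pics/top0.png

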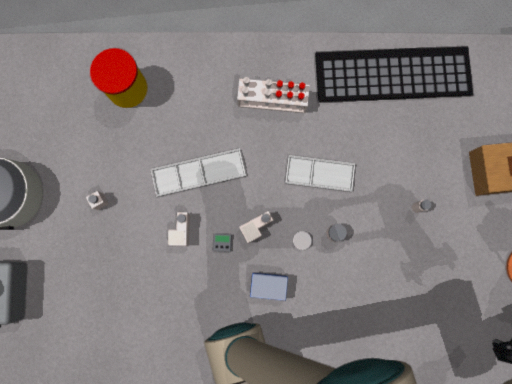

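View pics/scene0.png

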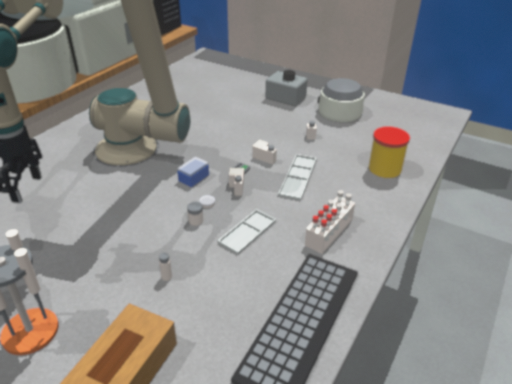

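The top view shows tray3 near (199,172), tray2 near (320,173), cartridges near (179,230) and (256,226), the bottle at (94,200), the jar at (338,233), the vial at (425,205), the timer at (222,242) and the dish at (302,240). Next I'll zoom in and set up the ray casting.

```bash
cat > h.py <<'E'
import numpy as np, cv2
from rig import manip, eyes
def ray(n,uv):
    c=eyes.calibration(n); R,_=cv2.Rodrigues(c["rvec"]); t=np.array(c["tvec"])
    uv=np.atleast_2d(np.array(uv,float))
    d=np.c_[(uv[:,0]-c["cx"])/c["fx"],(uv[:,1]-c["cy"])/c["fy"]]
    p=d.copy()
    for _ in range(20): p=d/(1+c["k1"]*(p**2).sum(1,keepdims=True))
    D=np.c_[p,np.ones(len(p))]@R   # R^T d
    return -R.T@t, D
def plane(n,uv,z):
    o,D=ray(n,uv); s=(z-o[2])/D[:,2]; return o+D*s[:,None]
def proj(n,P):
    c=eyes.calibration(n); R,_=cv2.Rodrigues(c["rvec"]); p=np.atleast_2d(P)@R.T+c["tvec"]
    p=p[:,:2]/p[:,2:]; p=p*(1+c["k1"]*(p**2).sum(1,keepdims=True))
    return p*c["fx"]+[c["cx"],c["cy"]]
E
python3 - <<'E'
import cv2
im=cv2.imread("pics/top0.png")
a=cv2.resize(im[140:260,140:270],None,fx=6,fy=5.0*1.0 and 6,interpolation=cv2.INTER_CUBIC)[:, :]
a=cv2.resize(im[145:255,145:275],None,fx=6,fy=6,interpolation=cv2.INTER_CUBIC);cv2.imwrite("pics/a.png",a[:600,:800])
cv2.imwrite("pics/a.png",cv2.resize(im[145:245,145:275],None,fx=6,fy=6,interpolation=cv2.INTER_CUBIC))
cv2.imwrite("pics/b.png",cv2.resize(im[150:250,280:410],None,fx=6,fy=6,interpolation=cv2.INTER_CUBIC))
E
```

```text
(no output)
```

View pics/a.png

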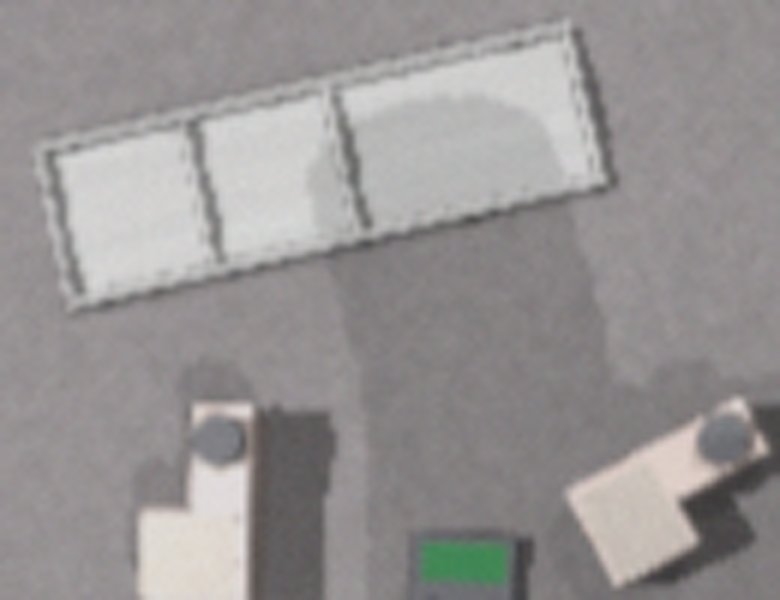

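View pics/b.png

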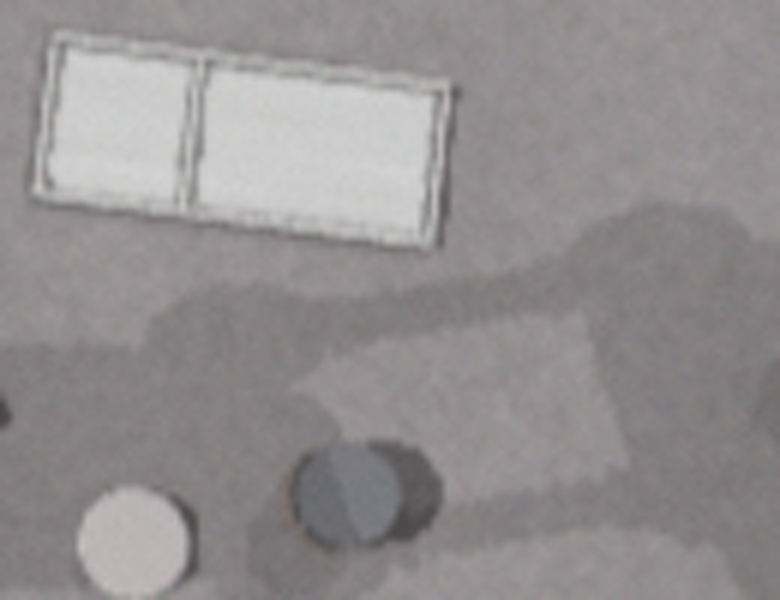

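```bash
python3 - <<'E'
import cv2, numpy as np
from h import *
print(ray("top",[[0,0]])[0],ray("scene",[[0,0]])[0])
im=cv2.imread("pics/top0.png")
def crop(n,x,y,w,h,s):
    cv2.imwrite(n,cv2.resize(im[y:y+h,x:x+w],None,fx=s,fy=s,interpolation=cv2.INTER_CUBIC))
crop("pics/c1.png",160,205,50,45,12)
crop("pics/c2.png",230,205,50,45,12)
a=cv2.resize(im[175:225,75:125],None,fx=8,fy=8,interpolation=cv2.INTER_CUBIC)
b=cv2.resize(im[185:235,400:450],None,fx=8,fy=8,interpolation=cv2.INTER_CUBIC)
cv2.imwrite("pics/c3.png",np.hstack([a,b]))
E
```

```text
[0.39684109 0.0050285  1.25434132] [ 1.15742065 -1.04628529  0.94728457]
```

View pics/c1.png

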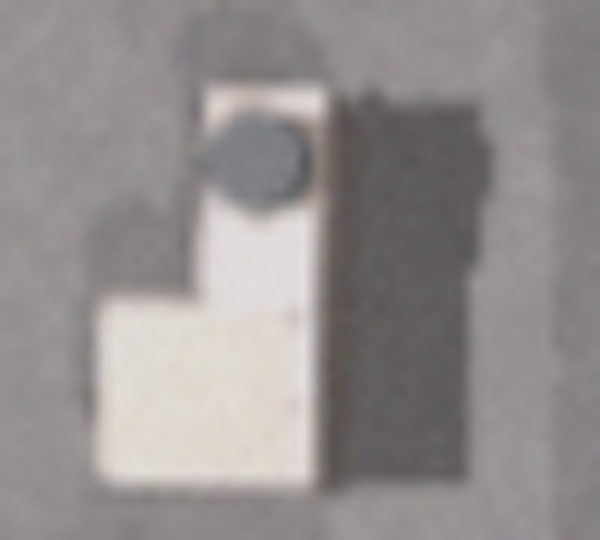

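View pics/c2.png

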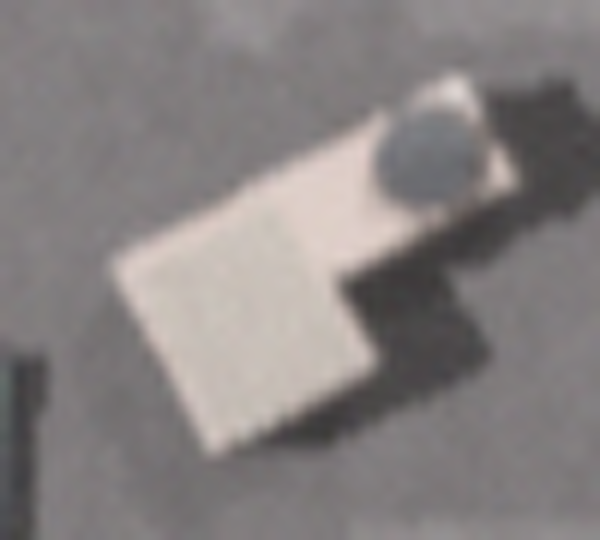

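View pics/c3.png

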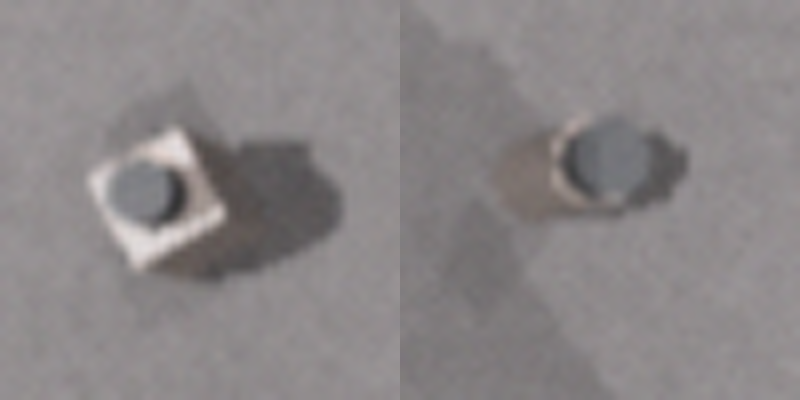

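```bash
cat > fit.py <<'E'
from h import *
def fit(n,org,s,pts,z,loc):
    P=plane(n,(np.array(pts)+.5)/s-.5+np.array(org),z)[:,:2]; L=np.array(loc)/1000.
    l0=L.mean(0);p0=P.mean(0);H=(L-l0).T@(P-p0)
    a=np.arctan2(H[0,1]-H[1,0],H[0,0]+H[1,1]);R=np.array([[np.cos(a),-np.sin(a)],[np.sin(a),np.cos(a)]])
    sc=((P-p0)*((L-l0)@R.T)).sum()/((L-l0)**2).sum()
    t=p0-R@l0; r=P-(L@R.T+t)
    return t,np.degrees(a),sc,np.abs(r).max()
E
python3 - <<'E'
from fit import *
n="top"
C=dict(
cl=fit(n,(160,205),12,[(208,85),(323,88),(317,487),(98,483),(98,298),(205,300)],.05,[(42,3),(42,-23),(-42,-23),(-42,23),(-2,23),(-2,3)]),
cr=fit(n,(230,205),12,[(455,70),(520,185),(115,265),(212,455),(378,358),(338,275)],.05,[(42,23),(42,-3),(-42,23),(-42,-23),(-2,-23),(-2,-3)]),
sq=fit(n,(75,175),8,[(180,127),(88,183),(140,270),(225,212)],.048,[(17,17),(-17,17),(-17,-17),(17,-17)]),
t3=fit(n,(145,145),6,[(38,143),(568,22),(612,183),(72,308)],.012,[(37,120),(37,-120),(-37,-120),(-37,120)]),
t2=fit(n,(280,150),6,[(52,33),(457,82),(435,248),(33,198)],.012,[(37,88),(37,-88),(-37,-88),(-37,88)]))
for k,v in C.items(): print(k,v[0].round(4),round(v[1],1),round(v[2],3),round(v[3],4))
f=lambda o,s,p,z:plane(n,[((p[0]+.5)/s-.5+o[0],(p[1]+.5)/s-.5+o[1])],z)[0]
D=dict(capl=f((160,205),12,(260,160),.062),capr=f((230,205),12,(430,155),.062),sqcap=f((75,175),8,(145,192),.064),
vial=f((400,185),8,(212,157),.076),jar=f((280,150),6,(348,495),.056),dish=f((280,150),6,(135,542),.014),timer=plane(n,[(222,243)],.014)[0])
im=cv2.imread("pics/scene0.png")
for k,v in D.items(): print(k,v.round(4))
for k in C:
    z={'t2':.012,'t3':.012,'sq':.048}.get(k,.05); D[k]=np.r_[C[k][0],z]
big=cv2.resize(im[120:290,140:330],None,fx=4,fy=4,interpolation=cv2.INTER_CUBIC)[:600]
for k,v in D.items():
    u=proj("scene",v)[0]; cv2.circle(big,tuple(int(q) for q in ((u-[140,120]+.5)*4)),3,(0,0,255),-1)
cv2.imwrite("pics/chk.png",big)
E
```

```text
cl [0.459  0.2087] -0.4 0.99 0.0014
cr [0.4643 0.008 ] -61.3 0.978 0.0017
sq [0.5323 0.4214] -57.7 0.957 0.0019
t3 [0.6086 0.163 ] 13.2 0.995 0.0019
t2 [ 0.606  -0.1555] -7.1 1.004 0.0015
capl [0.4845 0.1975 0.062 ]
capr [ 0.4857 -0.0112  0.062 ]
sqcap [0.5323 0.4201 0.064 ]
vial [ 0.5173 -0.408   0.076 ]
jar [ 0.4497 -0.1907  0.056 ]
dish [ 0.4316 -0.106   0.014 ]
timer [0.4236 0.0993 0.014 ]
```

View pics/chk.png

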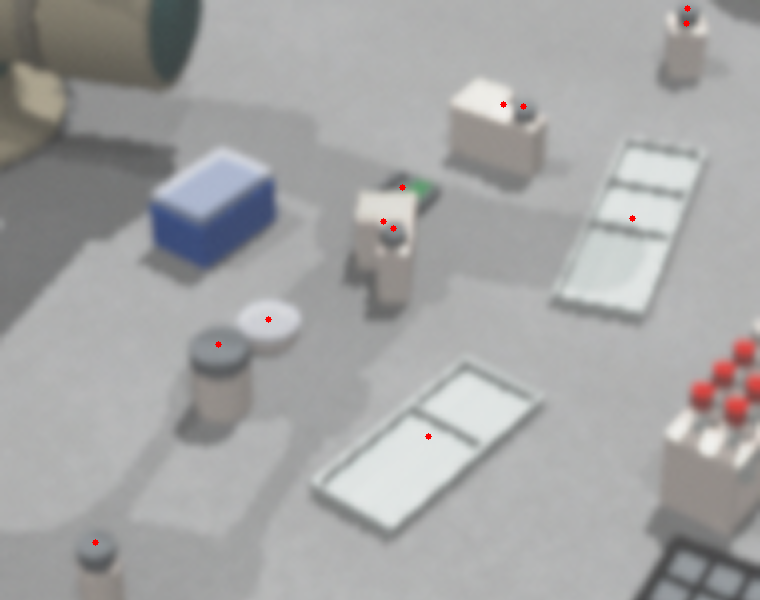

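The top-view fits agree with the given sizes. They also land on the objects in the scene view: the red dots sit on the lids, caps and tray centres. Next is a helper that computes moves, then I start with the vial.

```bash
cat > plan.py <<'E'
import sys; from h import *
from scipy.spatial.transform import Rotation as Ro
# usage: plan.py x y z yaw|. [step_mm]
def go(x,y,z,yaw=None,step=40):
    s=manip.get_state(); p=s["position"]; q=s["ee_rot"]
    M=Ro.from_quat([q[1],q[2],q[3],q[0]]).as_matrix()
    y0=np.degrees(np.arctan2(M[1,0],M[0,0])); d=np.array([x,y,z])-p
    dy=0 if yaw is None else (yaw-y0+180)%360-180
    n=max(int(np.ceil(np.linalg.norm(d)*1000/step)),int(np.ceil(abs(dy)/8.0)),1)
    print("t",round(s["clock"],1),"pos",p.round(4),"yaw",round(y0,1),"tilt",M[:,2].round(3),"w",round(s["width"],4),"q6",round(s["qpos"][5],2),"dyaw",round(dy,1),"rows",n)
    a=y0; c=p.copy(); 
    for i in range(n):
        tgt=p+d*(i+1)/n; e=tgt-c; A=np.radians(a)
        ux=np.array([np.cos(A),np.sin(A),0]); uy=np.array([np.sin(A),-np.cos(A),0])
        sl=np.round([e@ux,e@uy,-e[2]],3); sp=round(-(y0+dy*(i+1)/n-a),1)
        c=c+ux*sl[0]+uy*sl[1]-np.array([0,0,sl[2]]); a-=sp
        print('{"slide":[%g,%g,%g],"spin":%g},'%(*(sl+0.),sp))
a=sys.argv[1:]
go(float(a[0]),float(a[1]),float(a[2]),None if len(a)<4 or a[3]=='.' else float(a[3]),float(a[4]) if len(a)>4 else 40)
E
python3 plan.py .517 -.408 .12
```

```text
t 0.1 pos [ 0.2295 -0.5267  0.2305] yaw 23.5 tilt [-0.001  0.002 -1.   ] w 0.0854 q6 -0.12 dyaw 0 rows 9
{"slide":[0.035,0.001,0.012],"spin":-0},
{"slide":[0.034,0,0.013],"spin":-0},
{"slide":[0.035,0.001,0.012],"spin":-0},
{"slide":[0.034,0.001,0.012],"spin":-0},
{"slide":[0.035,0,0.012],"spin":-0},
{"slide":[0.034,0.001,0.013],"spin":-0},
{"slide":[0.035,0.001,0.012],"spin":-0},
{"slide":[0.034,0,0.012],"spin":-0},
{"slide":[0.035,0.001,0.013],"spin":-0},
```

>>> servo_tool --increments '[{"slide":[0.02,0,0.008]},{"slide":[0.042,0,0.014]},{"slide":[0.042,0.001,0.014]},{"slide":[0.042,0,0.015]},{"slide":[0.042,0.001,0.015]},{"slide":[0.042,0.001,0.015]},{"slide":[0.042,0,0.015]},{"slide":[0.03,0.001,0.01]}]' --hand 0.8 --newtons 35

```text
$.increments[0]: bad value
```

```bash
python3 plan.py .517 -.408 .022
```

```text
t 0.1 pos [ 0.2295 -0.5267  0.2305] yaw 23.5 tilt [-0.001  0.002 -1.   ] w 0.0854 q6 -0.12 dyaw 0 rows 10
{"slide":[0.031,0.001,0.021],"spin":-0},
{"slide":[0.031,0,0.021],"spin":-0},
{"slide":[0.031,0.001,0.021],"spin":-0},
{"slide":[0.031,0,0.02],"spin":-0},
{"slide":[0.032,0.001,0.021],"spin":-0},
{"slide":[0.031,0.001,0.021],"spin":-0},
{"slide":[0.031,0,0.021],"spin":-0},
{"slide":[0.031,0.001,0.021],"spin":-0},
{"slide":[0.031,0,0.021],"spin":-0},
{"slide":[0.031,0.001,0.021],"spin":-0},
```

Spin has to be given in every row.

>>> servo_tool --increments '[{"slide":[0.02,0,0.008],"spin":0},{"slide":[0.042,0,0.014],"spin":0},{"slide":[0.042,0.001,0.014],"spin":0},{"slide":[0.042,0,0.015],"spin":0},{"slide":[0.042,0.001,0.015],"spin":0},{"slide":[0.042,0.001,0.015],"spin":0},{"slide":[0.042,0,0.015],"spin":0},{"slide":[0.03,0.001,0.01],"spin":0}]' --hand 0.8 --newtons 35

```text
clock: 0.9
position: [0.5099, -0.4082, 0.1235]
ee_rot: [-0.001, 0.979, 0.205, -0.0]
contact_force: [-0.8, 1.9, -0.2]
width: 0.0684
```

```bash
python3 plan.py .517 -.408 .022
```

```text
t 0.9 pos [ 0.5099 -0.4082  0.1235] yaw 23.6 tilt [-0.001  0.002 -1.   ] w 0.0684 q6 0.38 dyaw 0 rows 3
{"slide":[0.002,0.001,0.034],"spin":-0},
{"slide":[0.002,0.001,0.034],"spin":-0},
{"slide":[0.003,0.001,0.033],"spin":-0},
```

>>> servo_tool --increments '[{"slide":[0.007,0.003,0.02],"spin":0},{"slide":[0,0,0.04],"spin":0},{"slide":[0,0,0.025],"spin":0},{"slide":[0,0,0.016],"spin":0},{"slide":[0,0,0],"spin":0}]'

```text
clock: 1.4
position: [0.5139, -0.4083, 0.0209]
ee_rot: [-0.003, 0.979, 0.204, -0.002]
contact_force: [0.2, 0.3, -0.3]
width: 0.0682
```

```bash
python3 plan.py .517 -.408 .022; python3 - <<'E'
from h import *
im=eyes.get_image("top"); s=eyes.get_image("scene")
a=cv2.resize(im[160:260,370:470],None,fx=4,fy=4,interpolation=cv2.INTER_CUBIC)
b=cv2.resize(s[220:320,110:210],None,fx=4,fy=4,interpolation=cv2.INTER_CUBIC)
cv2.imwrite("pics/v1.png",np.hstack([a,b]))
E
```

```text
t 1.4 pos [ 0.5139 -0.4083  0.0209] yaw 23.5 tilt [-0.005  0.005 -1.   ] w 0.0682 q6 0.38 dyaw 0 rows 1
{"slide":[0.003,0.001,-0.001],"spin":-0},
```

View pics/v1.png

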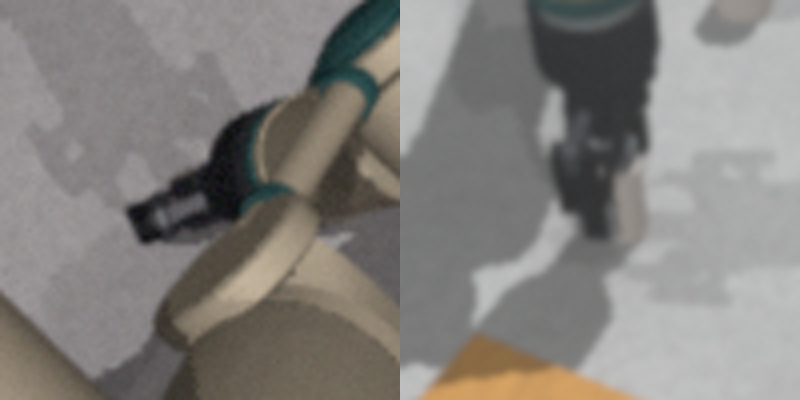

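The vial appears between the fingers in the scene view, at about (620,200) in the crop. I'll nudge, close and lift.

>>> servo_tool --increments '[{"slide":[0.003,0.001,-0.001],"spin":0},{"slide":[0,0,0],"spin":0},{"slide":[0,0,0],"spin":0},{"slide":[0,0,0],"spin":0},{"slide":[0,0,0],"spin":0},{"slide":[0,0,0],"spin":0}]' --hand 0

```text
clock: 2.1
position: [0.5196, -0.4104, 0.0267]
ee_rot: [0.001, 0.979, 0.204, 0.001]
contact_force: [-0.0, 0.4, 6.6]
width: 0.0272
```

>>> servo_tool --increments '[{"slide":[0,0,-0.01],"spin":0},{"slide":[0,0,-0.03],"spin":0},{"slide":[0,0,-0.04],"spin":0},{"slide":[0,0,-0.03],"spin":0}]'

```text
clock: 2.5
position: [0.5189, -0.4102, 0.1375]
ee_rot: [0.0, 0.979, 0.204, 0.0]
contact_force: [0.4, 0.6, -0.1]
width: 0.0272
```

```bash
python3 plan.py .6036 .1844 .13 103.2
```

```text
t 2.5 pos [ 0.5189 -0.4102  0.1375] yaw 23.5 tilt [ 0.001 -0.001 -1.   ] w 0.0272 q6 0.39 dyaw 79.7 rows 16
{"slide":[0.02,-0.032,0],"spin":-5},
{"slide":[0.022,-0.03,0.001],"spin":-5},
{"slide":[0.025,-0.028,0],"spin":-4.9},
{"slide":[0.027,-0.026,0.001],"spin":-5},
{"slide":[0.03,-0.023,0],"spin":-5},
{"slide":[0.031,-0.021,0.001],"spin":-5},
{"slide":[0.033,-0.018,0],"spin":-5},
{"slide":[0.034,-0.015,0.001],"spin":-4.9},
{"slide":[0.036,-0.012,0],"spin":-5},
{"slide":[0.036,-0.009,0.001],"spin":-5},
{"slide":[0.038,-0.005,0],"spin":-5},
{"slide":[0.037,-0.002,0.001],"spin":-5},
{"slide":[0.038,0,0],"spin":-4.9},
{"slide":[0.037,0.005,0.001],"spin":-5},
{"slide":[0.037,0.007,0],"spin":-5},
{"slide":[0.036,0.011,0],"spin":-5},
```

>>> servo_tool --increments '[{"slide":[0.01,-0.016,0],"spin":-2.5},{"slide":[0.02,-0.031,0],"spin":-5},{"slide":[0.023,-0.03,0],"spin":-5},{"slide":[0.026,-0.028,0],"spin":-5},{"slide":[0.028,-0.025,0],"spin":-5},{"slide":[0.03,-0.022,0],"spin":-5},{"slide":[0.032,-0.019,0],"spin":-5},{"slide":[0.034,-0.016,0],"spin":-5}]'

```text
clock: 3.3
position: [0.5542, -0.1286, 0.1343]
ee_rot: [-0.001, 0.86, 0.51, -0.001]
contact_force: [0.4, -0.2, -0.1]
width: 0.027
```

```bash
python3 plan.py .6036 .1844 .13 103.2
```

```text
t 3.3 pos [ 0.5542 -0.1286  0.1343] yaw 61.3 tilt [-0.002  0.001 -1.   ] w 0.027 q6 0.15 dyaw 41.9 rows 8
{"slide":[0.037,-0.013,0.001],"spin":-5.2},
{"slide":[0.039,-0.01,0],"spin":-5.3},
{"slide":[0.039,-0.007,0.001],"spin":-5.2},
{"slide":[0.039,-0.003,0],"spin":-5.3},
{"slide":[0.04,0.001,0.001],"spin":-5.2},
{"slide":[0.039,0.005,0],"spin":-5.2},
{"slide":[0.039,0.008,0.001],"spin":-5.3},
{"slide":[0.038,0.011,0],"spin":-5.2},
```

>>> servo_tool --increments '[{"slide":[0.037,-0.013,0.001],"spin":-5.2},{"slide":[0.039,-0.01,0],"spin":-5.3},{"slide":[0.039,-0.007,0.001],"spin":-5.2},{"slide":[0.039,-0.003,0],"spin":-5.3},{"slide":[0.04,0.001,0.001],"spin":-5.2},{"slide":[0.039,0.005,0],"spin":-5.2},{"slide":[0.038,0.008,0.001],"spin":-5.3},{"slide":[0.03,0.008,0],"spin":-4}]'

```text
clock: 4.1
position: [0.6026, 0.1751, 0.13]
ee_rot: [-0.001, 0.629, 0.777, -0.001]
contact_force: [-0.1, -0.3, -0.2]
width: 0.0269
```

>>> servo_tool --increments '[{"slide":[0,0,0],"spin":0},{"slide":[0,0,0],"spin":0},{"slide":[0,0,0],"spin":0}]'

```text
clock: 4.4
position: [0.6031, 0.1718, 0.1306]
ee_rot: [-0.0, 0.631, 0.776, -0.001]
contact_force: [-0.6, 0.1, -0.6]
width: 0.0269
```

```bash
python3 plan.py .6036 .1844 .13 103.2
```

```text
t 4.4 pos [0.6031 0.1718 0.1306] yaw 101.7 tilt [-0.002 -0.001 -1.   ] w 0.0269 q6 -0.04 dyaw 1.5 rows 1
{"slide":[0.012,0.003,0.001],"spin":-1.5},
```

>>> servo_tool --increments '[{"slide":[0.012,0.003,0.015],"spin":-1.5},{"slide":[0,0,0.035],"spin":0},{"slide":[0,0,0.025],"spin":0},{"slide":[0,0,0.013],"spin":0},{"slide":[0,0,0.005],"spin":0},{"slide":[0,0,0],"spin":0},{"slide":[0,0,0],"spin":0},{"slide":[0,0,0],"spin":0}]'

```text
clock: 5.2
position: [0.6057, 0.185, 0.0396]
ee_rot: [0.001, 0.621, 0.784, 0.001]
contact_force: [1.0, -0.9, -0.2]
width: 0.0274
```

```bash
cat > pic.py <<'E'
import sys; from h import *
# pic.py name topx topy scx scy
n,tx,ty,sx,sy=sys.argv[1],*map(int,sys.argv[2:6])
im=eyes.get_image("top"); s=eyes.get_image("scene")
cv2.imwrite("pics/%sT.png"%n,im); cv2.imwrite("pics/%sS.png"%n,s)
f=lambda m,x,y:cv2.resize(m[max(y-50,0):max(y-50,0)+100,max(x-50,0):max(x-50,0)+100],None,fx=4,fy=4,interpolation=cv2.INTER_CUBIC)
cv2.imwrite("pics/%s.png"%n,np.hstack([f(im,tx,ty),f(s,sx,sy)]))
E
python3 plan.py .6036 .1844 .031 103.2; python3 pic.py v2 190 175 300 180
```

```text
t 5.2 pos [0.6057 0.185  0.0396] yaw 103.2 tilt [ 0.003  0.    -1.   ] w 0.0274 q6 -0.04 dyaw -0.0 rows 1
{"slide":[0,-0.002,0.009],"spin":0},
```

View pics/v2.png

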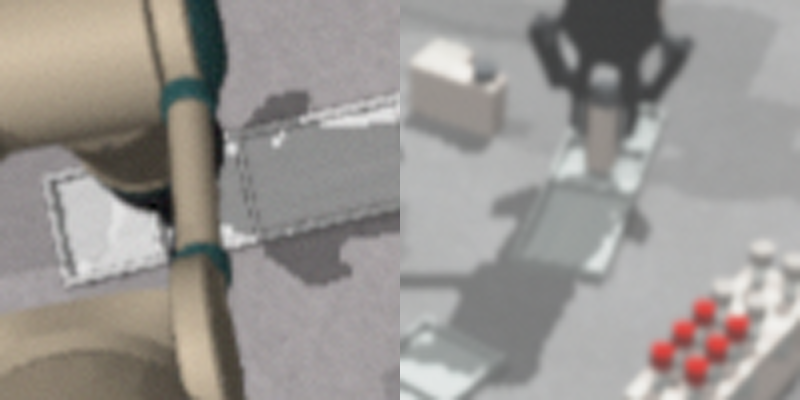

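>>> servo_tool --increments '[{"slide":[0,0,0.004],"spin":0},{"slide":[0,0,0.002],"spin":0},{"slide":[0,0,0],"spin":0},{"slide":[0,0,0],"spin":0},{"slide":[0,0,0],"spin":0}]'

```text
clock: 5.8
position: [0.6046, 0.1849, 0.0323]
ee_rot: [0.0, 0.621, 0.784, -0.0]
contact_force: [0.8, 0.7, -0.1]
width: 0.0272
```

>>> servo_tool --increments '[{"slide":[0,0,0.002],"spin":0},{"slide":[0,0,0],"spin":0},{"slide":[0,0,0],"spin":0}]'

```text
clock: 6.1
position: [0.6049, 0.1849, 0.0307]
ee_rot: [0.0, 0.621, 0.784, 0.0]
contact_force: [0.3, -0.9, 2.6]
width: 0.0266
```

Contact at the expected height of 0.031, so I'll release and rise.

>>> servo_tool --increments '[{"slide":[0,0,0],"spin":0},{"slide":[0,0,0],"spin":0},{"slide":[0,0,0],"spin":0},{"slide":[0,0,-0.02],"spin":0},{"slide":[0,0,-0.04],"spin":0},{"slide":[0,0,-0.04],"spin":0}]' --hand 0.8

```text
clock: 6.7
position: [0.6038, 0.1847, 0.1303]
ee_rot: [-0.001, 0.621, 0.784, -0.001]
contact_force: [0.9, 0.2, 0.7]
width: 0.0685
```

```bash
python3 pic.py v3 190 175 300 180;python3 plan.py .4798 .0005 .12 118.7
```

```text
t 6.8 pos [0.6086 0.1857 0.1365] yaw 103.2 tilt [ 0.012  0.002 -1.   ] w 0.0683 q6 -0.04 dyaw 15.5 rows 6
{"slide":[-0.025,-0.028,0.003],"spin":-2.6},
{"slide":[-0.024,-0.029,0.002],"spin":-2.6},
{"slide":[-0.022,-0.03,0.003],"spin":-2.5},
{"slide":[-0.022,-0.031,0.003],"spin":-2.6},
{"slide":[-0.019,-0.032,0.003],"spin":-2.6},
{"slide":[-0.019,-0.033,0.002],"spin":-2.6},
```

View pics/v3.png

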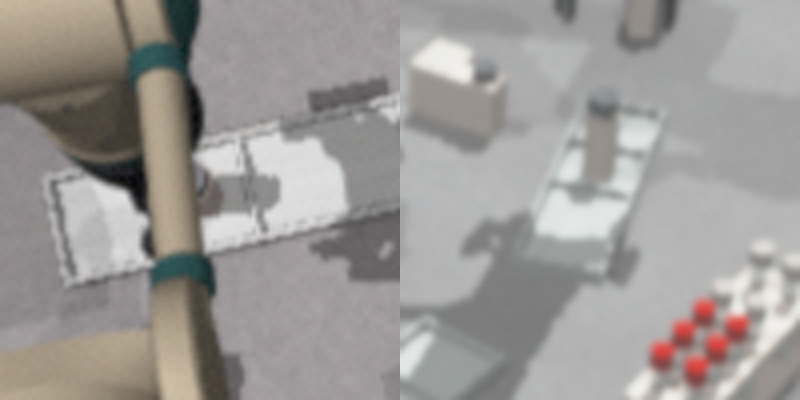

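The vial is standing in the middle pocket of tray3, with its base at about (600,180) in the crop. I'll check its exact offset later with the arm clear. The right cartridge is next.

>>> servo_tool --increments '[{"slide":[-0.015,-0.018,0.003],"spin":-2},{"slide":[-0.024,-0.029,0.003],"spin":-2.6},{"slide":[-0.022,-0.03,0.003],"spin":-2.6},{"slide":[-0.022,-0.031,0.003],"spin":-2.6},{"slide":[-0.02,-0.032,0.002],"spin":-2.6},{"slide":[-0.019,-0.032,0.002],"spin":-2.6},{"slide":[-0.01,-0.012,0],"spin":-0.5},{"slide":[0,0,0],"spin":0}]'

```text
clock: 7.6
position: [0.4761, -0.0041, 0.1139]
ee_rot: [-0.0, 0.511, 0.86, -0.001]
contact_force: [-0.4, 1.0, -0.2]
width: 0.0681
```

>>> servo_tool --increments '[{"slide":[0,0,0],"spin":0},{"slide":[0,0,0],"spin":0}]'

```text
clock: 7.8
position: [0.4782, -0.002, 0.1142]
ee_rot: [0.0, 0.509, 0.861, 0.0]
contact_force: [-0.4, 0.1, 0.2]
width: 0.0682
```

```bash
python3 plan.py .4798 .0005 .02 118.7
```

```text
t 7.8 pos [ 0.4782 -0.002   0.1142] yaw 118.8 tilt [ 0.001  0.    -1.   ] w 0.0682 q6 -0.65 dyaw -0.1 rows 3
{"slide":[0,0.001,0.031],"spin":0},
{"slide":[0.001,0.001,0.032],"spin":0},
{"slide":[0,0.001,0.031],"spin":0.1},
```

>>> servo_tool --increments '[{"slide":[0.001,0.003,0.02],"spin":0},{"slide":[0,0,0.03],"spin":0},{"slide":[0,0,0.025],"spin":0},{"slide":[0,0,0.013],"spin":0},{"slide":[0,0,0.005],"spin":0},{"slide":[0,0,0],"spin":0},{"slide":[0,0,0],"spin":0}]'

```text
clock: 8.5
position: [0.4806, 0.0, 0.0218]
ee_rot: [0.001, 0.509, 0.861, 0.0]
contact_force: [0.7, 0.2, 0.3]
width: 0.0679
```

```bash
python3 plan.py .4798 .0005 .02 118.7; python3 pic.py r1 256 226 240 180
```

```text
t 8.5 pos [0.4806 0.     0.0218] yaw 118.8 tilt [ 0.001 -0.    -1.   ] w 0.0679 q6 -0.65 dyaw -0.1 rows 1
{"slide":[0.001,0,0.002],"spin":0.1},
```

View pics/r1.png

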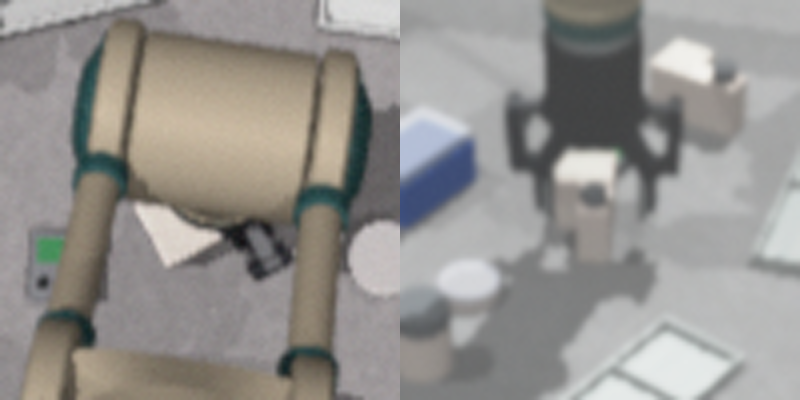

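The fingers straddle the spine, with the cap at about (595,195) in the right crop and the cartridge not disturbed. Closing and lifting.

>>> servo_tool --increments '[{"slide":[0,0,0.001],"spin":0},{"slide":[0,0,0],"spin":0},{"slide":[0,0,0],"spin":0},{"slide":[0,0,0],"spin":0},{"slide":[0,0,0],"spin":0},{"slide":[0,0,0],"spin":0}]' --hand 0 --newtons 50

```text
clock: 9.2
position: [0.4801, -0.0004, 0.0207]
ee_rot: [0.0, 0.51, 0.86, 0.0]
contact_force: [-1.1, -0.2, 6.3]
width: 0.0254
```

>>> servo_tool --increments '[{"slide":[0,0,-0.01],"spin":0},{"slide":[0,0,-0.03],"spin":0},{"slide":[0,0,-0.04],"spin":0},{"slide":[0,0,-0.02],"spin":0},{"slide":[0,0,0],"spin":0},{"slide":[0,0,0],"spin":0}]'

```text
clock: 9.8
position: [0.4791, -0.0002, 0.1201]
ee_rot: [-0.0, 0.51, 0.86, -0.0]
contact_force: [-0.9, -0.2, -0.6]
width: 0.0254
```

```bash
python3 plan.py .6361 .0894 .12 103.2
```

```text
t 9.8 pos [ 4.791e-01 -2.000e-04  1.201e-01] yaw 118.7 tilt [-0. -0. -1.] w 0.0254 q6 -0.65 dyaw -15.5 rows 5
{"slide":[0.001,0.036,0],"spin":3.1},
{"slide":[0.002,0.036,0],"spin":3.1},
{"slide":[0.005,0.036,0],"spin":3.1},
{"slide":[0.006,0.036,0],"spin":3.1},
{"slide":[0.009,0.035,0],"spin":3.1},
```

>>> servo_tool --increments '[{"slide":[0.001,0.018,0],"spin":1.5},{"slide":[0.001,0.036,0],"spin":3.1},{"slide":[0.003,0.036,0],"spin":3.1},{"slide":[0.005,0.036,0],"spin":3.1},{"slide":[0.007,0.036,0],"spin":3.1},{"slide":[0.005,0.017,0],"spin":1.6},{"slide":[0,0,0],"spin":0},{"slide":[0,0,0],"spin":0}]'

```text
clock: 10.6
position: [0.6353, 0.0884, 0.1178]
ee_rot: [-0.002, 0.621, 0.784, -0.002]
contact_force: [-0.3, 0.3, -1.4]
width: 0.0252
```

```bash
python3 plan.py .6361 .0894 .026 103.2;python3 pic.py r2 210 175 290 190
```

```text
t 10.6 pos [0.6353 0.0884 0.1178] yaw 103.3 tilt [-0.005 -0.001 -1.   ] w 0.0252 q6 -0.2 dyaw -0.1 rows 3
{"slide":[0,0,0.031],"spin":0},
{"slide":[0.001,0.001,0.03],"spin":0.1},
{"slide":[0,0,0.031],"spin":-0},
```

View pics/r2.png

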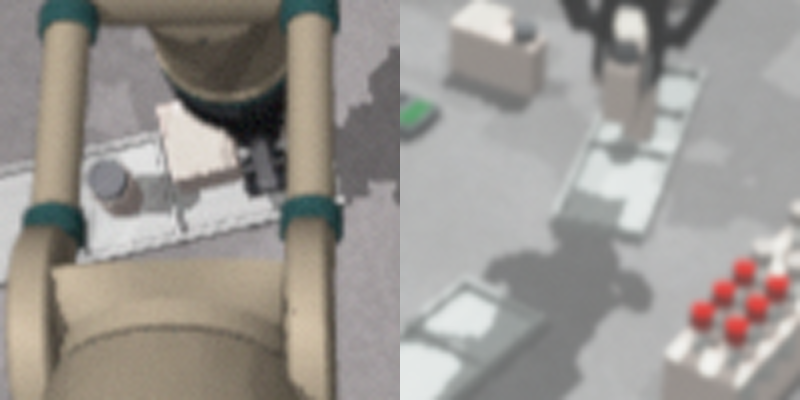

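The cartridge hangs upright over the long pocket and the vial stands in the middle pocket at about (108,185) in the left crop. Lowering.

>>> servo_tool --increments '[{"slide":[0.001,0.001,0.015],"spin":0},{"slide":[0,0,0.035],"spin":0},{"slide":[0,0,0.025],"spin":0},{"slide":[0,0,0.01],"spin":0},{"slide":[0,0,0.003],"spin":0},{"slide":[0,0,0],"spin":0},{"slide":[0,0,0],"spin":0}]'

```text
clock: 11.4
position: [0.639, 0.0897, 0.0338]
ee_rot: [0.001, 0.621, 0.784, 0.001]
contact_force: [0.4, -1.0, -1.5]
width: 0.0254
```

>>> servo_tool --increments '[{"slide":[0,0,0.002],"spin":0},{"slide":[0,0,0.002],"spin":0},{"slide":[0,0,0],"spin":0},{"slide":[0,0,0],"spin":0}]'

```text
clock: 11.8
position: [0.638, 0.0898, 0.0284]
ee_rot: [0.0, 0.621, 0.784, 0.0]
contact_force: [0.2, -0.0, -1.5]
width: 0.0251
```

>>> servo_tool --increments '[{"slide":[0,-0.002,0.002],"spin":0},{"slide":[0,0,0.002],"spin":0},{"slide":[0,0,0],"spin":0},{"slide":[0,0,0],"spin":0}]'

```text
clock: 12.2
position: [0.6357, 0.0893, 0.0248]
ee_rot: [-0.0, 0.621, 0.784, -0.0]
contact_force: [-1.9, -0.5, 5.1]
width: 0.0253
```

>>> servo_tool --increments '[{"slide":[0,0,0],"spin":0},{"slide":[0,0,0],"spin":0},{"slide":[0,0,0],"spin":0},{"slide":[0,0,-0.02],"spin":0},{"slide":[0,0,-0.04],"spin":0},{"slide":[0,0,-0.035],"spin":0}]' --hand 0.8

```text
clock: 12.8
position: [0.6359, 0.0893, 0.1199]
ee_rot: [-0.0, 0.621, 0.784, -0.0]
contact_force: [0.5, 1.0, 1.1]
width: 0.0682
```

```bash
python3 pic.py r3 210 175 290 190; python3 plan.py .5323 .421 .12 122.3
```

```text
t 12.9 pos [0.6399 0.0895 0.1248] yaw 103.2 tilt [ 0.011  0.    -1.   ] w 0.0684 q6 -0.2 dyaw 19.1 rows 9
{"slide":[0.039,-0.003,0.001],"spin":-2.1},
{"slide":[0.038,-0.002,0],"spin":-2.1},
{"slide":[0.039,0,0.001],"spin":-2.2},
{"slide":[0.039,0.001,0],"spin":-2.1},
{"slide":[0.038,0.002,0.001],"spin":-2.1},
{"slide":[0.039,0.004,0],"spin":-2.1},
{"slide":[0.038,0.006,0.001],"spin":-2.1},
{"slide":[0.038,0.006,0],"spin":-2.1},
{"slide":[0.038,0.009,0.001],"spin":-2.2},
```

View pics/r3.png

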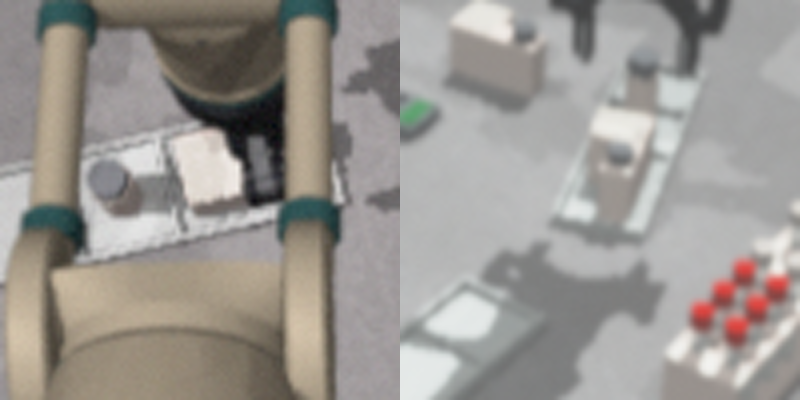

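The right cartridge is seated in the long pocket. The bottle is next.

>>> servo_tool --increments '[{"slide":[0.02,-0.002,0],"spin":-2},{"slide":[0.039,-0.002,0],"spin":-2},{"slide":[0.039,0,0],"spin":-2},{"slide":[0.039,0.001,0],"spin":-2},{"slide":[0.038,0.002,0],"spin":-2},{"slide":[0.039,0.004,0],"spin":-2},{"slide":[0.038,0.006,0],"spin":-2},{"slide":[0.038,0.006,0],"spin":-2}]'

```text
clock: 13.7
position: [0.5466, 0.3682, 0.1183]
ee_rot: [-0.0, 0.505, 0.863, -0.0]
contact_force: [0.2, -0.1, -0.0]
width: 0.0683
```

>>> servo_tool --increments '[{"slide":[0.038,0.008,0.001],"spin":-2},{"slide":[0.018,0.003,0],"spin":-1},{"slide":[0,0,0],"spin":0},{"slide":[0,0,0],"spin":0},{"slide":[0,0,0],"spin":0}]'

```text
clock: 14.2
position: [0.5296, 0.4192, 0.118]
ee_rot: [0.0, 0.484, 0.875, -0.001]
contact_force: [-0.4, 0.4, -0.3]
width: 0.0683
```

```bash
python3 plan.py .5323 .421 .018 122.3; python3 pic.py b1 190 200 310 150
```

```text
t 14.2 pos [0.5296 0.4192 0.118 ] yaw 122.2 tilt [-0.    -0.001 -1.   ] w 0.0683 q6 0.01 dyaw 0.1 rows 3
{"slide":[0,0.001,0.033],"spin":-0},
{"slide":[0,0.001,0.034],"spin":-0.1},
{"slide":[0,0.001,0.033],"spin":-0},
```

View pics/b1T.png

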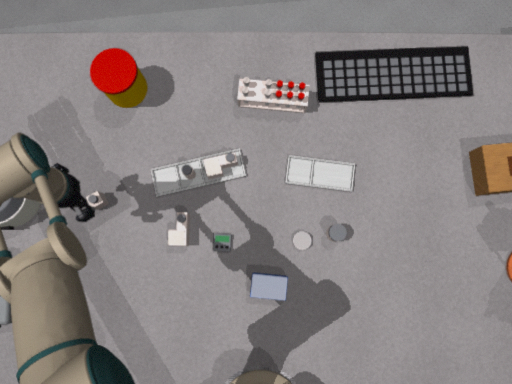

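```bash
python3 - <<'E'
import cv2
im=cv2.imread("pics/b1S.png"); cv2.imwrite("pics/b1s.png",cv2.resize(im[30:180,220:420],None,fx=4,fy=4,interpolation=cv2.INTER_CUBIC))
from h import *
print(plane("scene",[(342,120)],0), plane("top",[(42,195),(34,222)],0.1),plane("top",[(42,195)],0.0))
E
```

```text
[[0.58501895 0.60165034 0.        ]] [[0.53690977 0.5331011  0.1       ]
 [0.47103964 0.54944844 0.1       ]] [[0.54904385 0.57884776 0.        ]]
```

View pics/b1s.png

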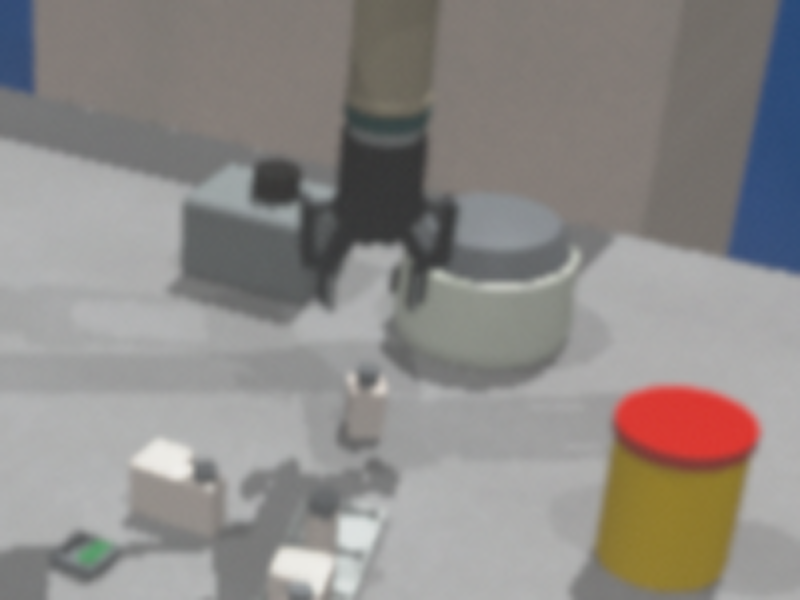

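The bottle stands below the gripper and the pot behind it is clear of the gripper column. Descending.

>>> servo_tool --increments '[{"slide":[0,0.003,0.02],"spin":0},{"slide":[0,0,0.035],"spin":0},{"slide":[0,0,0.025],"spin":0},{"slide":[0,0,0.012],"spin":0},{"slide":[0,0,0.005],"spin":0},{"slide":[0,0,0],"spin":0},{"slide":[0,0,0],"spin":0}]'

```text
clock: 15.0
position: [0.5327, 0.4229, 0.0226]
ee_rot: [0.001, 0.483, 0.876, 0.001]
contact_force: [-0.4, 0.2, -0.8]
width: 0.0686
```

```bash
python3 plan.py .5323 .421 .018 122.3; python3 pic.py b2 94 200 310 130
```

```text
t 15.0 pos [0.5327 0.4229 0.0226] yaw 122.2 tilt [ 0.002  0.001 -1.   ] w 0.0686 q6 0.01 dyaw 0.1 rows 1
{"slide":[-0.001,-0.001,0.005],"spin":-0.1},
```

View pics/b2.png

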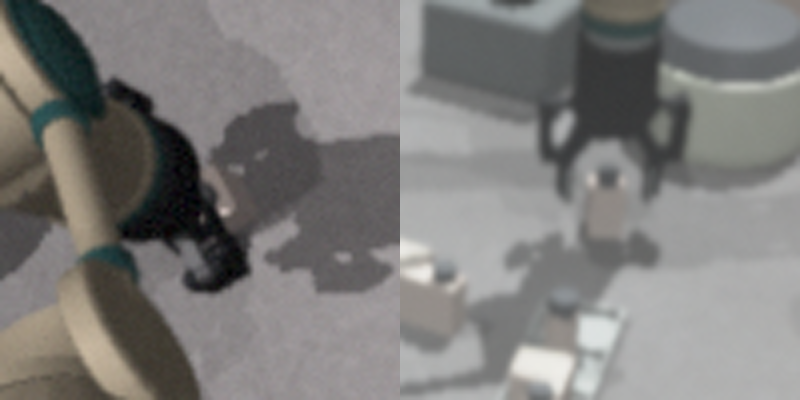

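>>> servo_tool --increments '[{"slide":[-0.001,-0.001,0.003],"spin":0},{"slide":[0,0,0],"spin":0},{"slide":[0,0,0],"spin":0},{"slide":[0,0,0],"spin":0},{"slide":[0,0,0],"spin":0},{"slide":[0,0,0],"spin":0}]' --hand 0 --newtons 40

```text
clock: 15.7
position: [0.5315, 0.4212, 0.0186]
ee_rot: [0.0, 0.483, 0.876, 0.0]
contact_force: [-0.8, 0.1, 3.5]
width: 0.0338
```

>>> servo_tool --increments '[{"slide":[0,0,-0.01],"spin":0},{"slide":[0,0,-0.03],"spin":0},{"slide":[0,0,-0.04],"spin":0},{"slide":[0,0,-0.02],"spin":0},{"slide":[0,0,0],"spin":0}]'

```text
clock: 16.2
position: [0.5333, 0.4224, 0.1224]
ee_rot: [0.002, 0.483, 0.876, 0.003]
contact_force: [0.1, -0.5, -1.1]
width: 0.0332
```

```bash
python3 plan.py .5890 .2467 .12 103.2
```

```text
t 16.2 pos [0.5333 0.4224 0.1224] yaw 122.2 tilt [ 0.006  0.004 -1.   ] w 0.0332 q6 0.01 dyaw -19.0 rows 5
{"slide":[-0.036,-0.009,0],"spin":3.8},
{"slide":[-0.036,-0.007,0.001],"spin":3.8},
{"slide":[-0.037,-0.005,0],"spin":3.8},
{"slide":[-0.036,-0.002,0.001],"spin":3.8},
{"slide":[-0.037,0,0],"spin":3.8},
```

>>> servo_tool --increments '[{"slide":[-0.018,-0.005,0],"spin":2},{"slide":[-0.036,-0.008,0],"spin":3.8},{"slide":[-0.036,-0.006,0],"spin":3.8},{"slide":[-0.036,-0.003,0],"spin":3.8},{"slide":[-0.036,-0.001,0],"spin":3.8},{"slide":[-0.018,0,0],"spin":1.8},{"slide":[0,0,0],"spin":0},{"slide":[0,0,0],"spin":0}]'

```text
clock: 17.0
position: [0.5842, 0.2469, 0.1172]
ee_rot: [-0.001, 0.621, 0.784, -0.001]
contact_force: [0.1, -0.1, -0.6]
width: 0.0334
```

>>> servo_tool --increments '[{"slide":[0,0,0],"spin":0},{"slide":[0,0,0],"spin":0}]'

```text
clock: 17.2
position: [0.5844, 0.2483, 0.1181]
ee_rot: [-0.0, 0.62, 0.784, -0.0]
contact_force: [-0.4, -0.1, -0.5]
width: 0.0333
```

```bash
python3 plan.py .5890 .2467 .023 103.2; python3 pic.py b3 190 175 310 160
```

```text
t 17.2 pos [0.5844 0.2483 0.1181] yaw 103.3 tilt [-0.  0. -1.] w 0.0333 q6 0.06 dyaw -0.1 rows 3
{"slide":[-0.001,0.001,0.032],"spin":0},
{"slide":[-0.001,0.002,0.031],"spin":0.1},
{"slide":[-0.001,0.001,0.032],"spin":0},
```

View pics/b3.png

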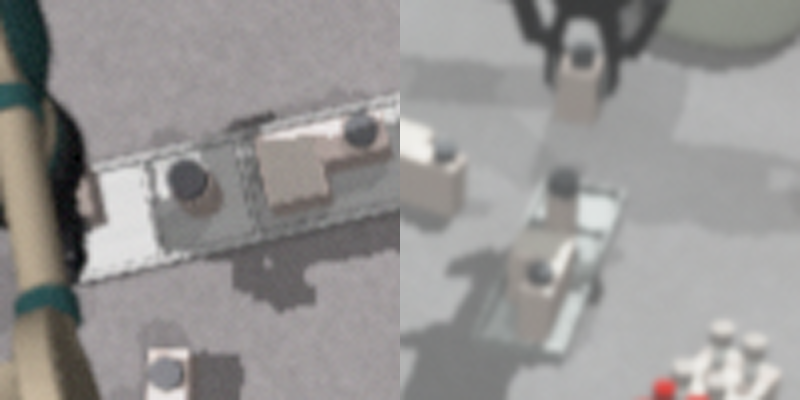

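The vial and right cartridge look centred. Lowering the bottle.

>>> servo_tool --increments '[{"slide":[-0.002,0.003,0.015],"spin":0},{"slide":[0,0,0.035],"spin":0},{"slide":[0,0,0.025],"spin":0},{"slide":[0,0,0.012],"spin":0},{"slide":[0,0,0.003],"spin":0},{"slide":[0,0,0],"spin":0},{"slide":[0,0,0],"spin":0},{"slide":[0,0,0],"spin":0}]'

```text
clock: 18.1
position: [0.5894, 0.2461, 0.0297]
ee_rot: [0.001, 0.621, 0.784, 0.001]
contact_force: [0.1, -0.5, -0.7]
width: 0.0335
```

```bash
python3 plan.py .5890 .2467 .023 103.2
```

```text
t 18.1 pos [0.5894 0.2461 0.0297] yaw 103.2 tilt [ 0.003  0.001 -1.   ] w 0.0335 q6 0.06 dyaw -0.0 rows 1
{"slide":[0.001,0,0.007],"spin":0},
```

>>> servo_tool --increments '[{"slide":[0,0,0.003],"spin":0},{"slide":[0,0,0.002],"spin":0},{"slide":[0,0,0],"spin":0},{"slide":[0,0,0],"spin":0},{"slide":[0,0,0],"spin":0}]'

```text
clock: 18.6
position: [0.5884, 0.2457, 0.0233]
ee_rot: [0.0, 0.621, 0.784, -0.0]
contact_force: [0.0, -0.2, 0.1]
width: 0.0335
```

>>> servo_tool --increments '[{"slide":[0,0,0.001],"spin":0},{"slide":[0,0,0],"spin":0},{"slide":[0,0,0],"spin":0}]'

```text
clock: 18.9
position: [0.5885, 0.2458, 0.0226]
ee_rot: [0.0, 0.621, 0.784, 0.0]
contact_force: [0.3, 0.0, 2.2]
width: 0.0332
```

>>> servo_tool --increments '[{"slide":[0,0,0],"spin":0},{"slide":[0,0,0],"spin":0},{"slide":[0,0,0],"spin":0},{"slide":[0,0,-0.02],"spin":0},{"slide":[0,0,-0.04],"spin":0},{"slide":[0,0,-0.035],"spin":0}]' --hand 0.8

```text
clock: 19.5
position: [0.5881, 0.2457, 0.118]
ee_rot: [-0.0, 0.621, 0.784, -0.0]
contact_force: [0.8, 0.1, 0.5]
width: 0.0682
```

```bash
python3 plan.py .473 .1986 .12 179.6; python3 -c "
from h import *
print(plane('top',[(187,170.2)],.08), manip.get_state()['qpos'])"
```

```text
t 19.5 pos [0.5881 0.2457 0.118 ] yaw 103.2 tilt [-0.001 -0.    -1.   ] w 0.0682 q6 0.06 dyaw 76.4 rows 10
{"slide":[-0.002,-0.012,0],"spin":-7.6},
{"slide":[0,-0.013,0],"spin":-7.7},
{"slide":[0.001,-0.012,-0.001],"spin":-7.6},
{"slide":[0.003,-0.012,0],"spin":-7.6},
{"slide":[0.005,-0.012,0],"spin":-7.7},
{"slide":[0.006,-0.011,0],"spin":-7.6},
{"slide":[0.007,-0.01,0],"spin":-7.7},
{"slide":[0.009,-0.008,-0.001],"spin":-7.6},
{"slide":[0.01,-0.008,0],"spin":-7.6},
{"slide":[0.01,-0.006,0],"spin":-7.7},
[[0.60116417 0.18248327 0.08      ]] [ 2.86623759e-01  4.45568452e-01  1.53326540e+00 -8.09873952e-05
  1.16378804e+00  5.56694015e-02]
```

>>> servo_tool --increments '[{"slide":[-0.002,-0.012,0],"spin":-7.6},{"slide":[0,-0.013,0],"spin":-7.7},{"slide":[0.001,-0.012,-0.001],"spin":-7.6},{"slide":[0.003,-0.012,0],"spin":-7.6},{"slide":[0.005,-0.012,0],"spin":-7.7},{"slide":[0.006,-0.011,0],"spin":-7.6},{"slide":[0.007,-0.01,0],"spin":-7.7},{"slide":[0.009,-0.008,-0.001],"spin":-7.6}]'

```text
clock: 20.3
position: [0.4956, 0.2083, 0.1191]
ee_rot: [-0.0, 0.134, 0.991, -0.0]
contact_force: [0.6, 0.2, 0.6]
width: 0.0683
```

>>> servo_tool --increments '[{"slide":[0.01,-0.008,0],"spin":-7.6},{"slide":[0.01,-0.006,0],"spin":-7.7},{"slide":[0,0,0],"spin":0},{"slide":[0,0,0],"spin":0},{"slide":[0,0,0],"spin":0}]'

```text
clock: 20.8
position: [0.4746, 0.1993, 0.1194]
ee_rot: [0.001, 0.004, 1.0, 0.0]
contact_force: [0.1, -0.3, 1.0]
width: 0.0682
```

```bash
python3 plan.py .473 .1986 .021 179.6; python3 pic.py l1 190 200 290 160
```

```text
t 20.8 pos [0.4746 0.1993 0.1194] yaw 179.5 tilt [ 0.001  0.    -1.   ] w 0.0682 q6 -1.3 dyaw 0.1 rows 3
{"slide":[0.001,0,0.033],"spin":-0},
{"slide":[0,0,0.033],"spin":-0},
{"slide":[0.001,-0.001,0.032],"spin":-0.1},
```

View pics/l1.png

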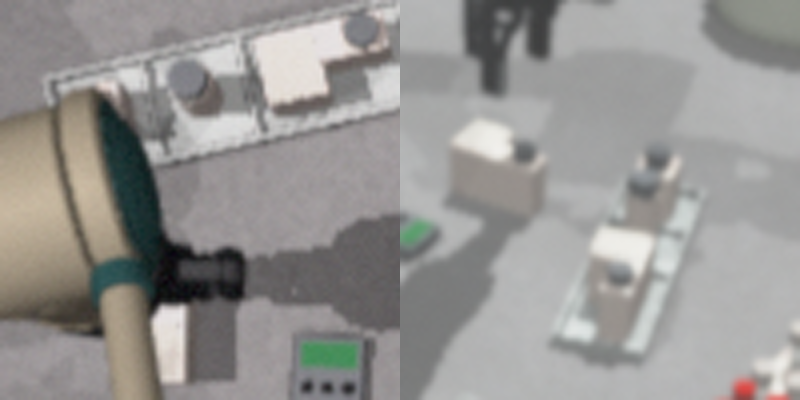

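The bottle, vial and right cartridge all stand in tray3. The gripper is now over the left cartridge, so I'm descending.

>>> servo_tool --increments '[{"slide":[0.001,0,0.02],"spin":0},{"slide":[0,0,0.035],"spin":0},{"slide":[0,0,0.025],"spin":0},{"slide":[0,0,0.013],"spin":0},{"slide":[0,0,0.005],"spin":0},{"slide":[0,0,0],"spin":0},{"slide":[0,0,0],"spin":0},{"slide":[0,0,0],"spin":0}]'

```text
clock: 21.7
position: [0.4736, 0.1993, 0.0222]
ee_rot: [0.001, 0.003, 1.0, 0.0]
contact_force: [-0.7, -0.1, -0.2]
width: 0.0686
```

```bash
python3 plan.py .473 .1986 .021 179.6; python3 pic.py l2 190 220 270 160
```

```text
t 21.7 pos [0.4736 0.1993 0.0222] yaw 179.6 tilt [ 0.002  0.    -1.   ] w 0.0686 q6 -1.3 dyaw -0.0 rows 1
{"slide":[0.001,-0.001,0.001],"spin":0},
```

View pics/l2.png

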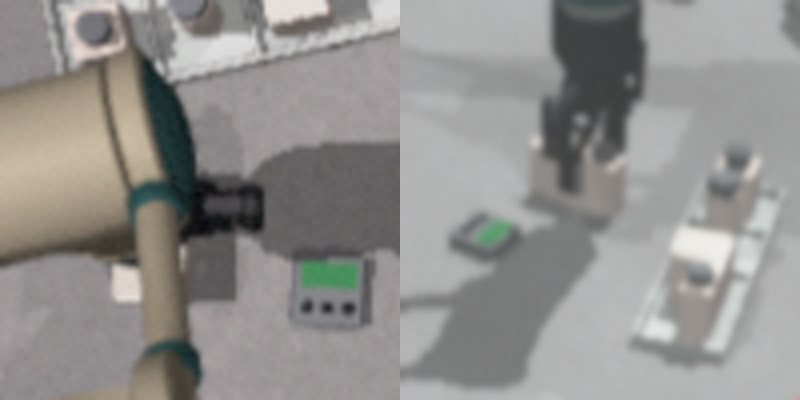

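The fingers straddle the bare spine just behind the cap. Closing and lifting.

>>> servo_tool --increments '[{"slide":[0.001,0,0.001],"spin":0},{"slide":[0,0,0],"spin":0},{"slide":[0,0,0],"spin":0},{"slide":[0,0,0],"spin":0},{"slide":[0,0,0],"spin":0},{"slide":[0,0,0],"spin":0}]' --hand 0 --newtons 50

```text
clock: 22.4
position: [0.472, 0.1991, 0.0205]
ee_rot: [0.0, 0.003, 1.0, -0.0]
contact_force: [-0.1, -0.2, 3.7]
width: 0.0257
```

>>> servo_tool --increments '[{"slide":[0,0,-0.01],"spin":0},{"slide":[0,0,-0.03],"spin":0},{"slide":[0,0,-0.04],"spin":0},{"slide":[0,0,-0.03],"spin":0},{"slide":[0,0,0],"spin":0},{"slide":[0,0,0],"spin":0}]'

```text
clock: 23.0
position: [0.4715, 0.199, 0.1307]
ee_rot: [0.0, 0.003, 1.0, 0.0]
contact_force: [-0.8, -0.2, -1.1]
width: 0.0253
```

```bash
python3 plan.py .6137 -.1746 .13 82.9
```

```text
t 23.0 pos [0.4715 0.199  0.1307] yaw 179.6 tilt [ 0.001  0.    -1.   ] w 0.0253 q6 -1.3 dyaw -96.7 rows 13
{"slide":[-0.011,-0.029,0],"spin":7.4},
{"slide":[-0.015,-0.027,0],"spin":7.5},
{"slide":[-0.018,-0.025,0],"spin":7.4},
{"slide":[-0.021,-0.022,0],"spin":7.5},
{"slide":[-0.024,-0.019,0],"spin":7.4},
{"slide":[-0.026,-0.016,0],"spin":7.4},
{"slide":[-0.028,-0.013,0],"spin":7.5},
{"slide":[-0.03,-0.009,0],"spin":7.4},
{"slide":[-0.03,-0.005,0],"spin":7.5},
{"slide":[-0.031,-0.001,0.001],"spin":7.4},
{"slide":[-0.03,0.003,0],"spin":7.5},
{"slide":[-0.03,0.007,0],"spin":7.4},
{"slide":[-0.029,0.011,0],"spin":7.4},
```

>>> servo_tool --increments '[{"slide":[-0.006,-0.015,0],"spin":4},{"slide":[-0.013,-0.028,0],"spin":7.4},{"slide":[-0.016,-0.026,0],"spin":7.5},{"slide":[-0.019,-0.023,0],"spin":7.4},{"slide":[-0.022,-0.02,0],"spin":7.5},{"slide":[-0.025,-0.018,0],"spin":7.4},{"slide":[-0.027,-0.014,0],"spin":7.4},{"slide":[-0.029,-0.011,0],"spin":7.4}]'

```text
clock: 23.8
position: [0.5507, -0.0167, 0.1279]
ee_rot: [-0.002, 0.475, 0.88, -0.001]
contact_force: [0.2, 0.2, -2.2]
width: 0.0256
```

```bash
python3 plan.py .6137 -.1746 .13 82.9
```

```text
t 23.8 pos [ 0.5507 -0.0167  0.1279] yaw 123.3 tilt [-0.005  0.001 -1.   ] w 0.0256 q6 -0.74 dyaw -40.4 rows 6
{"slide":[-0.028,-0.006,0],"spin":6.7},
{"slide":[-0.028,-0.002,-0.001],"spin":6.8},
{"slide":[-0.028,0.001,0],"spin":6.7},
{"slide":[-0.028,0.004,0],"spin":6.7},
{"slide":[-0.028,0.008,-0.001],"spin":6.8},
{"slide":[-0.026,0.01,0],"spin":6.7},
```

>>> servo_tool --increments '[{"slide":[-0.028,-0.006,0],"spin":6.7},{"slide":[-0.028,-0.002,0],"spin":6.8},{"slide":[-0.028,0.001,0],"spin":6.7},{"slide":[-0.028,0.004,0],"spin":6.7},{"slide":[-0.027,0.007,0],"spin":6.5},{"slide":[-0.014,0.006,0],"spin":4},{"slide":[0,0,0],"spin":0},{"slide":[0,0,0],"spin":0}]'

```text
clock: 24.6
position: [0.6091, -0.1596, 0.1282]
ee_rot: [-0.002, 0.73, 0.684, -0.001]
contact_force: [0.0, -0.1, -1.7]
width: 0.0255
```

>>> servo_tool --increments '[{"slide":[0,0,0],"spin":0},{"slide":[0,0,0],"spin":0}]'

```text
clock: 24.8
position: [0.61, -0.1592, 0.13]
ee_rot: [-0.001, 0.729, 0.684, -0.0]
contact_force: [1.2, 0.8, -1.3]
width: 0.0252
```

```bash
python3 plan.py .6137 -.1746 .026 82.9; python3 pic.py l3 320 180 240 220
```

```text
t 24.8 pos [ 0.61   -0.1592  0.13  ] yaw 86.3 tilt [-0.001  0.001 -1.   ] w 0.0252 q6 -0.3 dyaw -3.4 rows 3
{"slide":[-0.005,0.002,0.035],"spin":1.1},
{"slide":[-0.005,0.001,0.034],"spin":1.2},
{"slide":[-0.005,0.002,0.035],"spin":1.1},
```

View pics/l3.png

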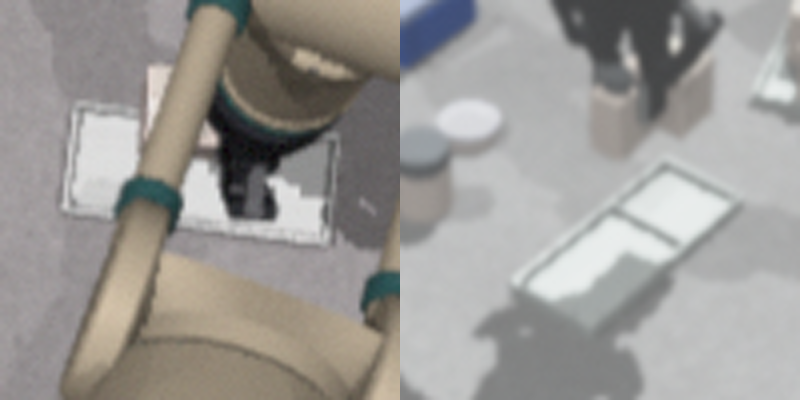

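The picture shows the cartridge's cap end pointing to −y: I gripped it half a turn round from my target sum. With the cap end along −tray y, the TCP target becomes (0.5903, −0.2000).

```bash
python3 plan.py .5903 -.2 .12 82.9 25
```

```text
t 24.9 pos [ 0.6104 -0.1595  0.1304] yaw 86.3 tilt [-0.  0. -1.] w 0.0253 q6 -0.3 dyaw -3.4 rows 2
{"slide":[-0.021,-0.009,0.005],"spin":1.7},
{"slide":[-0.021,-0.008,0.005],"spin":1.7},
```

>>> servo_tool --increments '[{"slide":[-0.014,-0.006,0.003],"spin":1.2},{"slide":[-0.016,-0.006,0.004],"spin":1.2},{"slide":[-0.012,-0.005,0.003],"spin":1},{"slide":[0,0,0],"spin":0},{"slide":[0,0,0],"spin":0},{"slide":[0,0,0],"spin":0}]'

```text
clock: 25.5
position: [0.5903, -0.2009, 0.1204]
ee_rot: [0.0, 0.75, 0.661, 0.0]
contact_force: [0.6, -0.0, -0.6]
width: 0.0253
```

```bash
python3 plan.py .5903 -.2 .026 82.9; python3 pic.py l4 320 180 240 220
```

```text
t 25.5 pos [ 0.5903 -0.2009  0.1204] yaw 82.8 tilt [ 0.001  0.    -1.   ] w 0.0253 q6 -0.31 dyaw 0.1 rows 3
{"slide":[0,0,0.031],"spin":-0},
{"slide":[0.001,0,0.032],"spin":-0.1},
{"slide":[0,0,0.031],"spin":0},
```

View pics/l4.png

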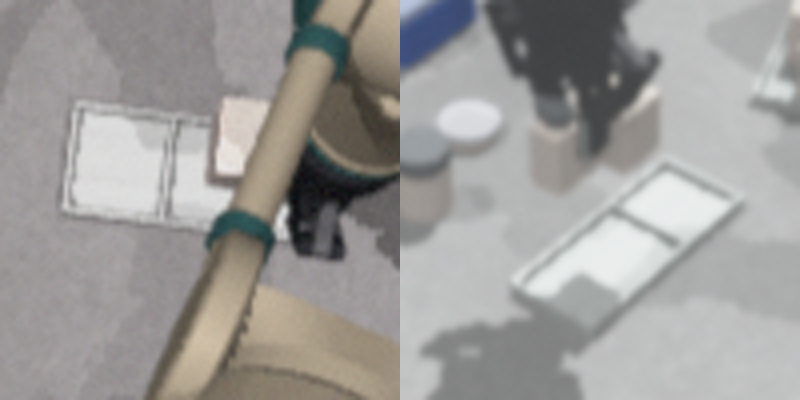

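The cartridge is over the long pocket. Lowering.

>>> servo_tool --increments '[{"slide":[0.001,0,0.015],"spin":0},{"slide":[0,0,0.035],"spin":0},{"slide":[0,0,0.025],"spin":0},{"slide":[0,0,0.012],"spin":0},{"slide":[0,0,0.003],"spin":0},{"slide":[0,0,0],"spin":0},{"slide":[0,0,0],"spin":0},{"slide":[0,0,0],"spin":0}]'

```text
clock: 26.4
position: [0.5913, -0.2003, 0.0317]
ee_rot: [0.001, 0.75, 0.662, 0.001]
contact_force: [0.1, -0.3, -2.5]
width: 0.0255
```

```bash
python3 plan.py .5903 -.2 .025 82.9; python3 pic.py l5 320 180 240 220
```

```text
t 26.4 pos [ 0.5913 -0.2003  0.0317] yaw 82.8 tilt [ 0.003 -0.001 -1.   ] w 0.0255 q6 -0.31 dyaw 0.1 rows 1
{"slide":[0,-0.001,0.007],"spin":-0.1},
```

View pics/l5.png

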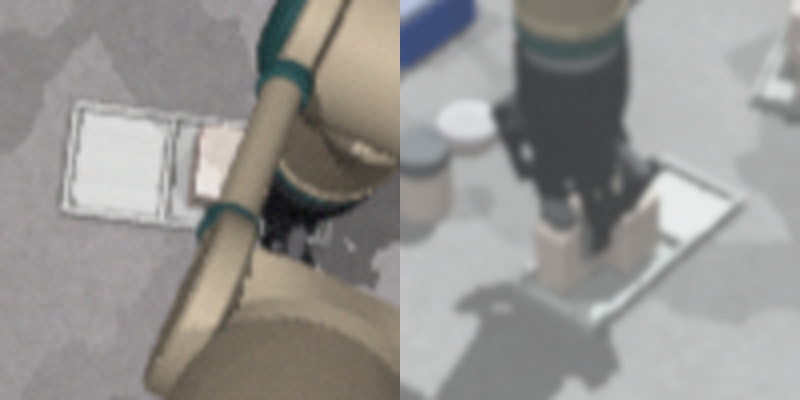

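It fits the pocket well. Down to contact.

>>> servo_tool --increments '[{"slide":[0,-0.001,0.003],"spin":0},{"slide":[0,0,0.002],"spin":0},{"slide":[0,0,0.001],"spin":0},{"slide":[0,0,0],"spin":0},{"slide":[0,0,0],"spin":0}]'

```text
clock: 27.0
position: [0.589, -0.1997, 0.0246]
ee_rot: [-0.0, 0.75, 0.662, -0.0]
contact_force: [-1.7, 0.3, 3.3]
width: 0.0251
```

>>> servo_tool --increments '[{"slide":[0,0,0],"spin":0},{"slide":[0,0,0],"spin":0},{"slide":[0,0,0],"spin":0},{"slide":[0,0,-0.02],"spin":0},{"slide":[0,0,-0.04],"spin":0},{"slide":[0,0,-0.035],"spin":0}]' --hand 0.8

```text
clock: 27.6
position: [0.5892, -0.1997, 0.12]
ee_rot: [-0.0, 0.75, 0.662, -0.0]
contact_force: [0.5, -0.3, 0.7]
width: 0.0685
```

```bash
python3 plan.py .4497 -.1907 .12 82.9 35; python3 pic.py l6 320 180 240 220
```

```text
t 27.6 pos [ 0.5892 -0.1997  0.12  ] yaw 82.8 tilt [-0.001  0.    -1.   ] w 0.0685 q6 -0.31 dyaw 0.1 rows 4
{"slide":[-0.002,-0.035,0],"spin":-0},
{"slide":[-0.002,-0.035,0],"spin":-0},
{"slide":[-0.002,-0.035,0],"spin":-0.1},
{"slide":[-0.002,-0.035,0],"spin":0},
```

View pics/l6.png

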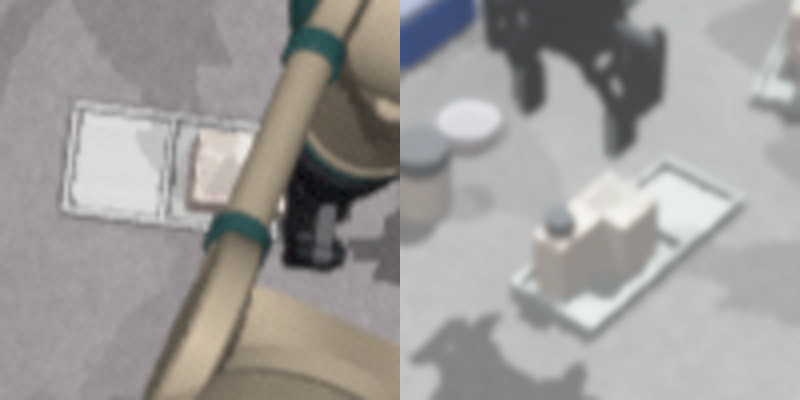

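The left cartridge is seated. The jar is next.

>>> servo_tool --increments '[{"slide":[-0.001,-0.018,0],"spin":0},{"slide":[-0.002,-0.035,0],"spin":0},{"slide":[-0.002,-0.035,0],"spin":0},{"slide":[-0.002,-0.035,0],"spin":0},{"slide":[-0.001,-0.017,0],"spin":0},{"slide":[0,0,0],"spin":0},{"slide":[0,0,0],"spin":0},{"slide":[0,0,0],"spin":0}]' --hand 1

```text
clock: 28.5
position: [0.4509, -0.1907, 0.1193]
ee_rot: [0.001, 0.75, 0.662, 0.0]
contact_force: [0.4, -0.1, 0.3]
width: 0.0851
```

```bash
python3 plan.py .4497 -.1907 .021 82.9 35; python3 pic.py j1 330 220 220 210
```

```text
t 28.5 pos [ 0.4509 -0.1907  0.1193] yaw 82.8 tilt [ 0.002 -0.001 -1.   ] w 0.0851 q6 -0.42 dyaw 0.1 rows 3
{"slide":[0,0,0.033],"spin":-0},
{"slide":[0,-0.001,0.033],"spin":-0},
{"slide":[0,0,0.032],"spin":-0.1},
```

View pics/j1.png

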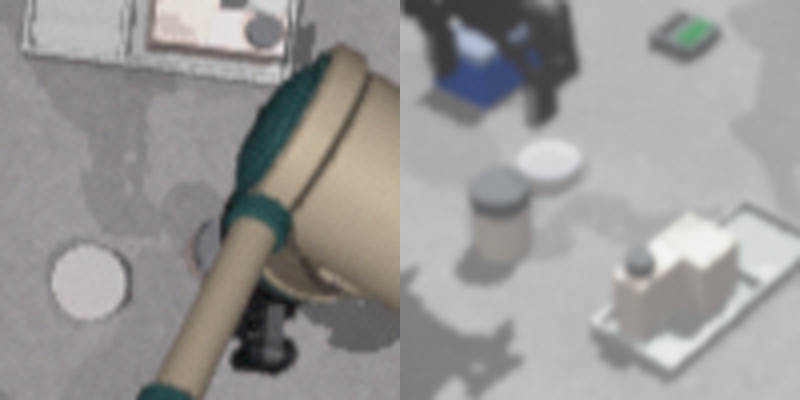

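>>> servo_tool --increments '[{"slide":[0,-0.001,0.02],"spin":0},{"slide":[0,0,0.035],"spin":0},{"slide":[0,0,0.025],"spin":0},{"slide":[0,0,0.013],"spin":0},{"slide":[0,0,0.004],"spin":0},{"slide":[0,0,0],"spin":0},{"slide":[0,0,0],"spin":0},{"slide":[0,0,0],"spin":0}]'

```text
clock: 29.4
position: [0.4492, -0.1905, 0.0232]
ee_rot: [0.001, 0.75, 0.662, 0.0]
contact_force: [0.2, -0.9, -0.0]
width: 0.0859
```

```bash
python3 plan.py .4497 -.1907 .021 82.9 35; python3 pic.py j2 330 220 220 210
```

```text
t 29.4 pos [ 0.4492 -0.1905  0.0232] yaw 82.8 tilt [ 0.002 -0.001 -1.   ] w 0.0859 q6 -0.42 dyaw 0.1 rows 1
{"slide":[0,0,0.002],"spin":-0.1},
```

View pics/j2.png

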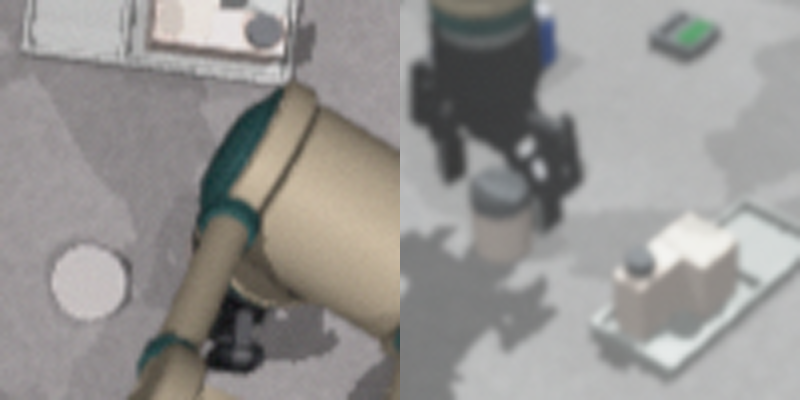

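>>> servo_tool --increments '[{"slide":[0,0,0.001],"spin":0},{"slide":[0,0,0],"spin":0},{"slide":[0,0,0],"spin":0},{"slide":[0,0,0],"spin":0},{"slide":[0,0,0],"spin":0},{"slide":[0,0,0],"spin":0}]' --hand 0 --newtons 40

```text
clock: 30.1
position: [0.4485, -0.1902, 0.0217]
ee_rot: [0.0, 0.75, 0.662, 0.0]
contact_force: [-0.4, 0.2, 5.9]
width: 0.043
```

>>> servo_tool --increments '[{"slide":[0,0,-0.01],"spin":0},{"slide":[0,0,-0.03],"spin":0},{"slide":[0,0,-0.04],"spin":0},{"slide":[0,0,-0.02],"spin":0},{"slide":[0,0,0],"spin":0},{"slide":[0,0,0],"spin":0}]'

```text
clock: 30.7
position: [0.448, -0.1899, 0.1212]
ee_rot: [0.0, 0.75, 0.662, -0.0]
contact_force: [-0.3, 0.3, -1.4]
width: 0.043
```

```bash
python3 plan.py .6127 -.1019 .12 82.9; python3 pic.py j3 330 220 220 210
```

```text
t 30.7 pos [ 0.448  -0.1899  0.1212] yaw 82.8 tilt [-0. -0. -1.] w 0.043 q6 -0.42 dyaw 0.1 rows 5
{"slide":[0.022,0.03,0],"spin":-0},
{"slide":[0.021,0.031,0],"spin":-0},
{"slide":[0.022,0.03,0.001],"spin":-0},
{"slide":[0.021,0.031,0],"spin":-0.1},
{"slide":[0.022,0.03,0],"spin":0},
```

View pics/j3.png

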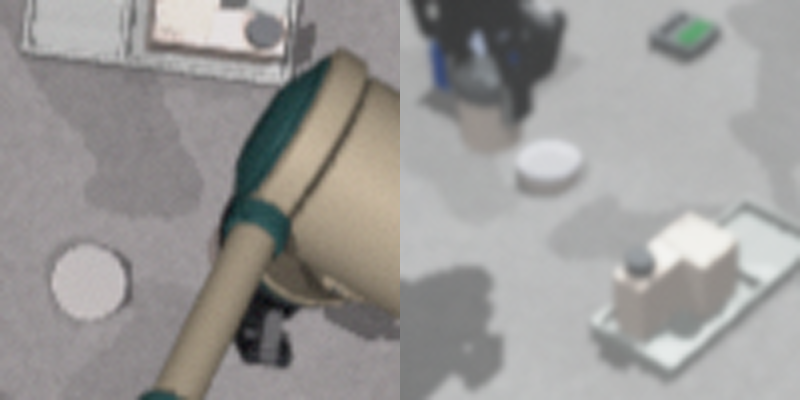

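The jar is lifted and upright, and the dish has not moved. Carrying it to the short pocket.

>>> servo_tool --increments '[{"slide":[0.011,0.015,0],"spin":0},{"slide":[0.022,0.031,0],"spin":0},{"slide":[0.022,0.031,0],"spin":0},{"slide":[0.022,0.031,0],"spin":0},{"slide":[0.021,0.03,0],"spin":0},{"slide":[0.01,0.015,0],"spin":0},{"slide":[0,0,0],"spin":0},{"slide":[0,0,0],"spin":0}]'

```text
clock: 31.6
position: [0.6122, -0.1017, 0.1193]
ee_rot: [-0.002, 0.75, 0.662, -0.001]
contact_force: [0.0, 0.4, -0.6]
width: 0.043
```

>>> servo_tool --increments '[{"slide":[0,0,0],"spin":0},{"slide":[0,0,0],"spin":0}]'

```text
clock: 31.8
position: [0.6123, -0.1025, 0.121]
ee_rot: [-0.0, 0.75, 0.661, -0.001]
contact_force: [0.2, 0.1, 0.3]
width: 0.0427
```

```bash
python3 plan.py .6127 -.1019 .027 82.9
```

```text
t 31.8 pos [ 0.6123 -0.1025  0.121 ] yaw 82.8 tilt [-0.001  0.    -1.   ] w 0.0427 q6 -0.15 dyaw 0.1 rows 3
{"slide":[0,0,0.031],"spin":-0},
{"slide":[0,0,0.032],"spin":-0.1},
{"slide":[0.001,0,0.031],"spin":-0},
```

>>> servo_tool --increments '[{"slide":[0,0,0.015],"spin":0},{"slide":[0,0,0.035],"spin":0},{"slide":[0,0,0.025],"spin":0},{"slide":[0,0,0.012],"spin":0},{"slide":[0,0,0.003],"spin":0},{"slide":[0,0,0],"spin":0},{"slide":[0,0,0],"spin":0},{"slide":[0,0,0],"spin":0}]'

```text
clock: 32.6
position: [0.6146, -0.1023, 0.0327]
ee_rot: [0.001, 0.75, 0.662, 0.001]
contact_force: [0.9, 0.5, -0.7]
width: 0.0426
```

```bash
python3 plan.py .6127 -.1019 .026 82.9; python3 pic.py j4 320 180 250 220
```

```text
t 32.6 pos [ 0.6146 -0.1023  0.0327] yaw 82.8 tilt [ 0.003 -0.001 -1.   ] w 0.0426 q6 -0.15 dyaw 0.1 rows 1
{"slide":[0,-0.002,0.007],"spin":-0.1},
```

View pics/j4.png

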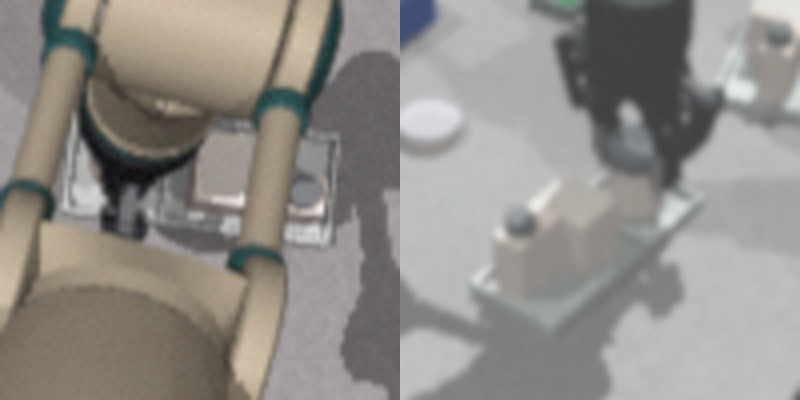

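The jar is over the short pocket. Down to contact.

>>> servo_tool --increments '[{"slide":[0,-0.001,0.003],"spin":0},{"slide":[0,0,0.002],"spin":0},{"slide":[0,0,0.001],"spin":0},{"slide":[0,0,0],"spin":0},{"slide":[0,0,0],"spin":0}]'

```text
clock: 33.2
position: [0.6124, -0.1018, 0.0257]
ee_rot: [-0.0, 0.75, 0.662, -0.0]
contact_force: [-1.8, 0.3, 5.2]
width: 0.0428
```

Contact. I'll release, rise and back away for a final check.

>>> servo_tool --increments '[{"slide":[0,0,0],"spin":0},{"slide":[0,0,0],"spin":0},{"slide":[0,0,0],"spin":0},{"slide":[0,0,-0.02],"spin":0},{"slide":[0,0,-0.04],"spin":0},{"slide":[0,0,-0.045],"spin":0},{"slide":[0,0,-0.045],"spin":0},{"slide":[0,0,-0.03],"spin":0}]' --hand 1

```text
clock: 34.0
position: [0.6138, -0.1022, 0.2088]
ee_rot: [0.002, 0.75, 0.662, 0.001]
contact_force: [1.2, -0.2, -0.2]
width: 0.0856
```

```bash
python3 plan.py .35 -.42 .23 60
```

```text
t 34.0 pos [ 0.6138 -0.1022  0.2088] yaw 82.8 tilt [ 0.004 -0.001 -1.   ] w 0.0856 q6 -0.15 dyaw -22.8 rows 11
{"slide":[-0.032,-0.02,-0.002],"spin":2.1},
{"slide":[-0.032,-0.019,-0.002],"spin":2.1},
{"slide":[-0.033,-0.018,-0.002],"spin":2},
{"slide":[-0.034,-0.017,-0.002],"spin":2.1},
{"slide":[-0.034,-0.015,-0.002],"spin":2.1},
{"slide":[-0.035,-0.014,-0.002],"spin":2.1},
{"slide":[-0.035,-0.013,-0.001],"spin":2},
{"slide":[-0.036,-0.012,-0.002],"spin":2.1},
{"slide":[-0.036,-0.01,-0.002],"spin":2.1},
{"slide":[-0.036,-0.009,-0.002],"spin":2.1},
{"slide":[-0.037,-0.008,-0.002],"spin":2},
```

>>> servo_tool --increments '[{"slide":[-0.02,-0.012,-0.002],"spin":2},{"slide":[-0.034,-0.02,-0.002],"spin":2},{"slide":[-0.035,-0.019,-0.002],"spin":2},{"slide":[-0.036,-0.017,-0.002],"spin":2},{"slide":[-0.036,-0.016,-0.002],"spin":2},{"slide":[-0.037,-0.015,-0.002],"spin":2},{"slide":[-0.037,-0.014,-0.002],"spin":2},{"slide":[-0.037,-0.013,-0.002],"spin":2}]'

```text
clock: 34.8
position: [0.4208, -0.3353, 0.2213]
ee_rot: [0.0, 0.835, 0.55, -0.0]
contact_force: [0.2, -0.2, -0.5]
width: 0.0851
```

>>> servo_tool --increments '[{"slide":[-0.036,-0.01,0],"spin":2},{"slide":[-0.036,-0.009,0],"spin":2},{"slide":[-0.02,-0.005,0],"spin":1},{"slide":[0,0,0],"spin":0},{"slide":[0,0,0],"spin":0}]'

```text
clock: 35.3
position: [0.3615, -0.4074, 0.2211]
ee_rot: [-0.0, 0.858, 0.513, 0.0]
contact_force: [0.2, 0.1, 0.3]
width: 0.0853
```

```bash
python3 pic.py f 320 180 250 220; python3 - <<'E'
import cv2
im=cv2.imread("pics/fT.png"); cv2.imwrite("pics/f1.png",cv2.resize(im[145:255,145:275],None,fx=5,fy=5,interpolation=cv2.INTER_CUBIC))
cv2.imwrite("pics/f2.png",cv2.resize(im[145:255,275:405],None,fx=5,fy=5,interpolation=cv2.INTER_CUBIC))
s=cv2.imread("pics/fS.png"); cv2.imwrite("pics/f3.png",cv2.resize(s[120:270,180:350],None,fx=4,fy=4,interpolation=cv2.INTER_CUBIC))
E
```

```text
(no output)
```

View pics/f1.png

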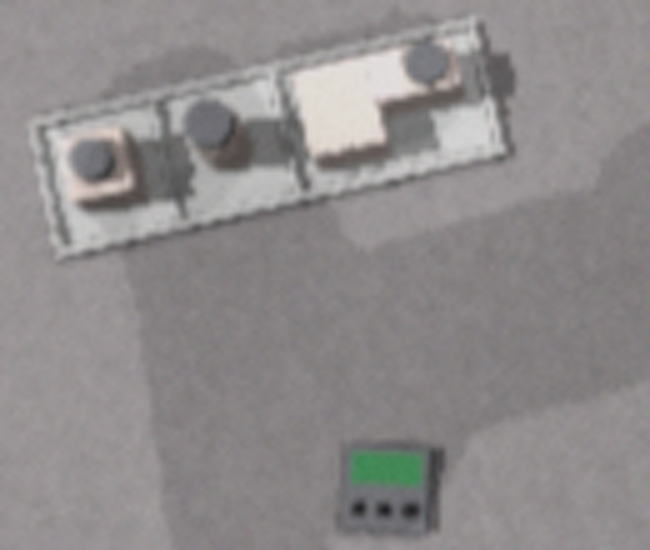

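View pics/f2.png

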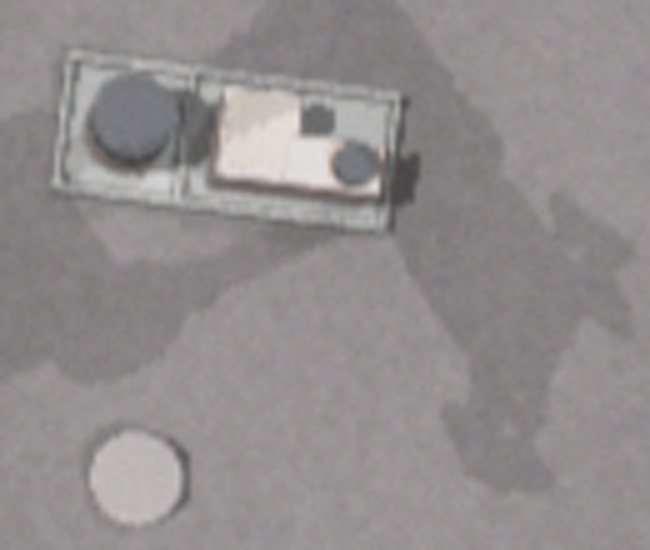

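View pics/f3.png

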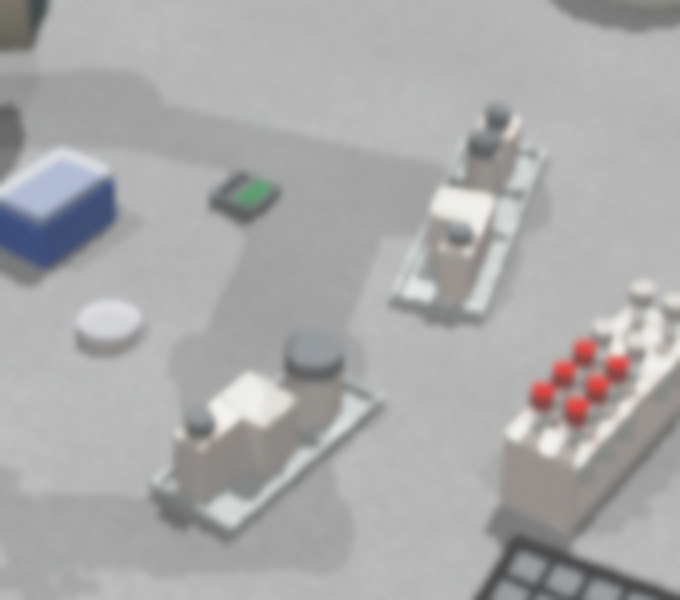

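```bash
python3 - <<'E'
from fit import *
n="top"
def T(o,a,p):
    a=np.radians(a);d=np.array(p)[:2]-o; return (np.array([d[0]*np.cos(a)+d[1]*np.sin(a),-d[0]*np.sin(a)+d[1]*np.cos(a)])*1000).round(1)
t3=(np.array([.6086,.163]),13.2); t2=(np.array([.606,-.1555]),-7.1)
cr=fit(n,(145,145),5,[(287,78),(450,40),(462,88),(378,103),(386,147),(312,158)],.054,[(-42,23),(42,23),(42,-3),(-2,-3),(-2,-23),(-42,-23)])
cl=fit(n,(275,145),5,[(228,85),(302,95),(298,135),(382,145),(380,192),(215,180)],.054,[(-42,23),(-2,23),(-2,3),(42,3),(42,-23),(-42,-23)])
print("cr",T(*t3,cr[0]),cr[1:],"want 0,-64"); print("cl",T(*t2,cl[0]),cl[1:],"want 0,-32")
f=lambda o,p,z:plane(n,[((p[0]+.5)/5-.5+o[0],(p[1]+.5)/5-.5+o[1])],z)[0]
print("vial",T(*t3,f((145,145),(212,122),.08)),"0,22"); print("bottle",T(*t3,f((145,145),(92,160),.068)),"0,86")
print("jar",T(*t2,f((275,145),(133,120),.06)),"0,54")
print("dish",f((275,145),(137,477),.014),"timer",f((145,145),(386,487),.014))
E
```

```text
cr [ -2.9 -62.4] (np.float64(-76.79446873203865), np.float64(0.9845121135286856), np.float64(0.0023424722032758805)) want 0,-64
cl [ -2.7 -32.3] (np.float64(-96.28492181943525), np.float64(0.9853643289537727), np.float64(0.00226204338917832)) want 0,-32
vial [ 0.1 20. ] 0,22
bottle [-2.4 83.8] 0,86
jar [-3.9 54. ] 0,54
dish [ 0.43134832 -0.10574585  0.014     ] timer [0.42615563 0.09985063 0.014     ]
```

All positions are well inside tolerance, so I'm handing in.

```bash
python3 -c "
from rig import manip
print(manip.sign_off())"
```

```text
the job is handed in; nothing more can be done
None
```

I made up both kits and handed the job in at about 35 s of the 133 s allowed. The hand-in reports no verdict.

- **tray2:** the left-hand cartridge is in the long pocket and the jar is in the short one.
- **tray3:** the right-hand cartridge is in the long pocket, the vial is in the middle pocket and the square bottle is in the end pocket.

**Last check:** in the final top view, everything was within about 4 mm of its pocket centre, and both cartridges were within about 1° of lengthwise. The scene view showed everything upright. Each thing was lowered until the wrist force showed contact at about the expected floor height. The dish measured under 1 mm from its start. The timer came out about 3 mm off, which is within the accuracy of my rough first reading. The arm ended clear of everything.

**One slip:** I first worked out the left cartridge's target for the wrong way round. A picture taken before lowering showed it, and I corrected the target before placing.

**Disagreement:** the cartridge outlines came out about 1.5% smaller than the given sizes, which is within reading error. No check failed.

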